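# Fit the tracing projector's lens and set its aperture ring

## Task

Pick up the loose lens by the bright nose at its top and, without dropping it, set its square board flat into the square port on top of the grey projector, with the lens's red line on the side of the orange arrow. Let go, then take the lens again by its slim blue aperture ring and turn that ring until its white line stands in line with the red line; at no time let the fingers press on the two black fixed rings above and below it. Leave the lens seated and released, and the wood block, wedge, tape roll and sanding block where they are.

Things in the scene. Friction and masses are not known exactly. Their poses are not given: they have to be found in the camera images.
- projector: Tracing projector lying on its back, fixed: grey housing 130 x 140 x 60 mm (x, y, z), yaw varies. Origin: centre of its underside. A square port 76 x 76 mm, 8 mm deep, with a 2.5 mm bevel, is open in its top, centre 12 mm along +x from the origin. A flat orange arrow on top lies on the port's -x side and points to it.
- seat (a point): Centre of the port's floor, 52 mm above the table; axes as the projector's (x points from the orange arrow to the port, z up). A seated lens has its origin here; the port leaves 3 mm on each side of the board.
- lens: Loose upright lens, about 0.4 kg. Origin: centre of its underside; z up along its axis; red line on its -x side. Heights above the origin: square aluminium board 70 x 70 mm, 0 to 8; black rear ring 8 to 22; ribbed blue aperture ring, diameter 56, 22.5 to 36, the only part that turns; black front ring 36.5 to 46; bright nose, diameter 34, 46 to 70 mm. Seated right, its x points as the seat's.
- index (a point): The red line, 5 mm wide, on the upper face and side of the black rear ring: 31 mm from the lens axis on the lens's -x side, 22 mm above the lens's underside.
- rear_ring: Black fixed ring below the aperture ring, diameter 66 mm, 8 to 22 mm above the lens's underside; its origin is the lens's origin. Not to be touched.
- front_ring: Black fixed ring above the aperture ring, diameter 44 mm, 36.5 to 46 mm above the lens's underside; its origin is the lens's origin. Not to be touched.
- aperture_ring (a joint): Aperture ring's angle (rad) about the lens's z axis: 0 when its white line (5 mm wide, on its upper face and side) meets the red line; positive anticlockwise from above; stops at -0.6 and 2.3. Starts at 0.7 to 1.7, so turn it clockwise. Even drag of 0.06 N m; it stays where left. On the bare table the whole lens may turn instead.
- wood_block: Loose wooden block 50 x 60 x 20 mm, a bystander; origin at the centre of its underside.
- wedge: Loose wooden wedge 30 x 80 x 18 mm, a bystander; origin at the centre of its underside.
- tape_roll: Loose roll of masking tape, diameter 104 mm, 25 mm high, a bystander; origin at the centre of its underside.
- sanding_block: Loose brown sanding block 64 x 112 x 27 mm, a bystander; origin at the centre of its underside.

How it is judged:
By the outcome, as a careful person would: the job done as asked, in the order asked, and still so for the second after the job is handed in, with the robot touching nothing.
It also fails if it takes over 61 s, if anything falls off the work surface, if the arm or the gripper's body presses on something with over 40 N, if the wrist force passes 120 N, or if a joint passes its speed limit or range.

## Robot

A 6-joint arm with a two-finger parallel gripper is mounted at the origin on a cart in front of the work surface, level with it; the furniture and walls round the work are solid. World frame = base frame: x ahead of the robot, y to its left, z up, the work surface at z = 0. Lengths are in m, angles in degrees, forces in N, time in s.
With the tool pointing down it reaches from about 0.3 to 0.75 m from the base axis. Payload 8.5 kg.
Tool frame: the origin (TCP) lies midway between the tips of the shut fingers; the grasp point (between the pads) lies 19 mm behind it (env.grip_depth is the distance from the TCP to the grasp point, in m); y points along the fingers, x is the direction in which the jaws open and shut, and the axes are right-handed (so a half turn about y gives the same grasp; the last joint's range is limited). The gripper opens to 85 mm and grips with 20 to 120 N. Pads are 22 mm wide; open, the fingers measure 114 mm over their backs; the gripper's body (76 mm by 85 mm) begins 54 mm behind the grasp point. The pads swing forward as they close: fully open they stand 13 mm farther back than shut.
Start: joints at [53.497, 21.807, 74.336, -0, 83.858, -12.336], TCP at [0.225, 0.502, 0.194] pointing down, gripper open.
Joint ranges: [-178.18, 178.18], [-50.72, 133.34], [12.68, 142.11], [-81.47, 261.47], [9.98, 163.14], [-165.26, 165.26]. Speed limits (degrees/s): [136.94, 136.94, 180, 180, 180, 180].

## Interface

Orientations are given as a 3x3 rotation matrix whose columns are the frame's x, y, z axes.
In Python, from rig import env gives the robot as it stands.
- The arm moves only by the shell command python3 -m inch 'ROWS' [FORCE]. ROWS is JSON, a list that holds one entry, the list of rows, each a list of 7 numbers: the gripper command: -1 is shut, 1 is fully open, values between are in proportion, then the shift along the world's x, y, z in cm, then the turn, a rotation vector about the world's x, y, z in degrees. In form: [[[grip, dx, dy, dz, rx, ry, rz], ...]]. A call has 1 to 20 rows; each row is the pose to reach, as a shift and turn from the pose commanded when the call began; what a row does not reach only later rows make up. A row lasts 1/8 s, in which the tool goes at most 62.5 mm and 10.7 degrees, less where a joint would pass 70% of its speed; a pose out of reach is approached as far as the arm can. A call with a gripper value outside its range is refused whole. The fingers move at their own pace and stop on an object; FORCE is the grip in N (left out, the last holds). Time passes only in rows, so rows that repeat a pose let the fingers close. It gives the time, the measured TCP pose, the force and the opening at its end, in the units of the state.
- env.observe(): the state, without advancing time (a new reading comes with each control period).
- env.get_image(name): name is "scene" or "top" or "wrist"; returns a dict with "frame" (420x560x3 uint8, red, green, blue), "mtx" (3x3 intrinsics, pixels), "rvec" (rotation vector, rad) and "tvec" (3), from world to camera coordinates, as OpenCV has them. Camera axes: x right, y down, z forward; pixel columns grow to the right and rows downward; lengths in m; the calibration is good to about 2 mm. A picture is of the moment at which its call begins. There is no depth.
- env.close_job(): hands the job in, once; it reports no verdict.
The state is a dict: "time_s": time; "q": joint angles; "qvel": joint speeds; "joint_efforts": joint torques, N m; "position": TCP position; "tool_rot": TCP orientation; "ft_force": force on the tool from outside, world axes, zero at the start; "wrist_torque": the same for the moment, N m; "grip_width": finger opening in m.
Only numpy, scipy, OpenCV 4.12 (cv2) and the standard library are available. Lean on these libraries where they do the work, as an engineer would, in place of code of your own. Each camera call takes 0.05 s, during which the arm holds its last target.

## Working session

There is one attempt and no reset: what is moved stays moved. The work goes in short steps, Python scripts to look and compute and a shell command to move; the robot and the scene stay as the last step left them, time stands still between calls to the robot, and variables do not carry over. Pictures are saved under pics/ and viewed, and the job is handed in when it is done.

```bash
ls; mkdir -p pics
python3 - <<'E'
from rig import env
import cv2
for n in ["scene","top","wrist"]:
    im=env.get_image(n); cv2.imwrite(f"pics/a_{n}.png",im["frame"][:,:,::-1])
    print(n,im["mtx"].tolist(),im["rvec"],im["tvec"])
o=env.observe(); print(o, env.grip_depth)
E
```

```text
pics
scene [[467.3984153511624, 0.0, 278.8671592667785], [0.0, 467.3984153511624, 211.67918112379755], [0.0, 0.0, 1.0]] [ 2.23620504 -0.63434838  0.31047441] [-0.40490368  0.24377929  1.32434368]
top [[474.2043086647477, 0.0, 275.61291628000316], [0.0, 474.2043086647477, 212.90324762306236], [0.0, 0.0, 1.0]] [ 2.12706802 -2.05479126  0.24564066] [-0.00550401  0.50830765  1.33735646]
wrist [[309.6807546510927, 0.0, 279.84127043314885], [0.0, 309.6807546510927, 212.5547584026488], [0.0, 0.0, 1.0]] [-2.4052484  -1.55756108 -0.24239003] [-0.54826406 -0.04078827  0.38153707]
{'time_s': 0.15, 'q': array([ 5.34983630e+01,  2.18347788e+01,  7.43718109e+01, -3.41981554e-04,
        8.38583758e+01, -1.23349790e+01]), 'qvel': array([-0.09025921, -0.1932782 , -0.22617167,  0.10666251, -0.09124145,
       -0.01361345]), 'joint_efforts': array([ 2.44763010e-03, -4.48620450e+01, -2.31342494e+01, -1.62678934e-04,
        3.84037849e-03,  4.61460945e-05]), 'position': array([0.22500509, 0.50158602, 0.19354621]), 'tool_rot': array([[ 4.09391220e-01, -6.69702510e-04, -9.12358691e-01],
       [ 9.12358262e-01, -9.14973368e-04,  4.09391700e-01],
       [-1.10895455e-03, -9.99999357e-01,  2.36426555e-04]]), 'ft_force': array([0.20709069, 0.59735226, 0.26610631]), 'wrist_torque': array([ 0.01750839,  0.03620445, -0.0058127 ]), 'grip_width': 0.08538591624162062} 0.0187
```

View pics/a_scene.png

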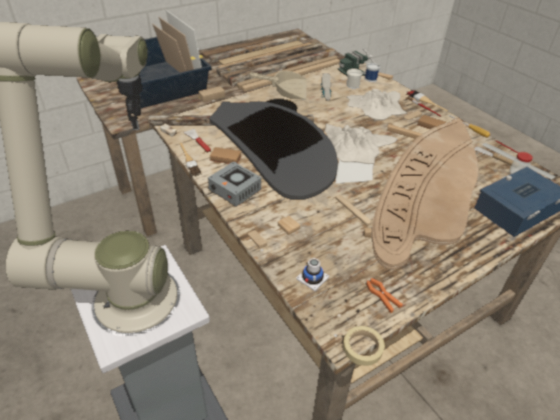

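View pics/a_top.png

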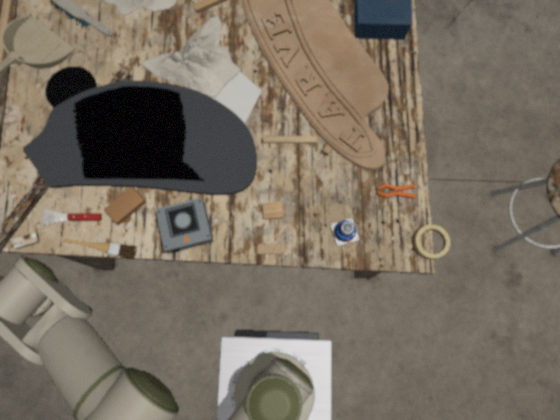

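View pics/a_wrist.png

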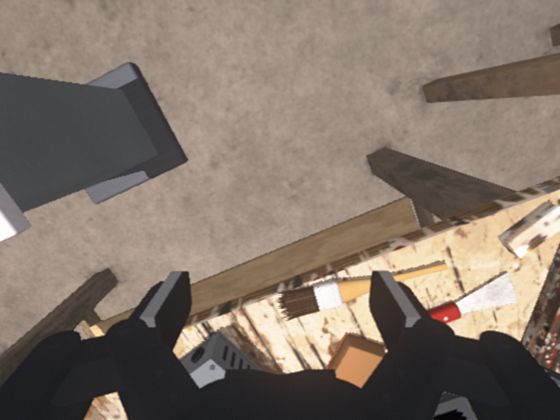

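```bash
python3 - <<'E'
import cv2,numpy as np
t=cv2.imread("pics/a_top.png");s=cv2.imread("pics/a_scene.png")
def c(im,x,y,w,h,k): return cv2.resize(im[y:y+h,x:x+w],None,fx=k,fy=k,interpolation=cv2.INTER_CUBIC)
a=c(t,310,195,80,60,5);b=c(t,145,190,80,60,5)
d=c(s,275,240,80,60,5);e=c(s,195,150,80,60,5)
cv2.imwrite("pics/crop1.png",np.vstack([np.hstack([a,b]),np.hstack([d,e])]))
E
cat > h.py <<'E'
import numpy as np,cv2
from rig import env
def ray(im,u,v):
    R,_=cv2.Rodrigues(np.array(im["rvec"]));t=np.array(im["tvec"]).ravel()
    d=R.T@np.linalg.inv(im["mtx"])@np.array([u,v,1.]);return -R.T@t,d
def atz(im,u,v,z):
    c,d=ray(im,u,v);return c+d*(z-c[2])/d[2]
def proj(im,P):
    p,_=cv2.projectPoints(np.array(P,float).reshape(-1,3),np.array(im["rvec"],float),np.array(im["tvec"],float),np.array(im["mtx"]),None);return p.reshape(-1,2)
def tri(obs):
    A=np.zeros((3,3));b=np.zeros(3)
    for im,u,v in obs:
        c,d=ray(im,u,v);d=d/np.linalg.norm(d);M=np.eye(3)-np.outer(d,d);A+=M;b+=M@c
    return np.linalg.solve(A,b)
E
```

```text
(no output)
```

View pics/crop1.png

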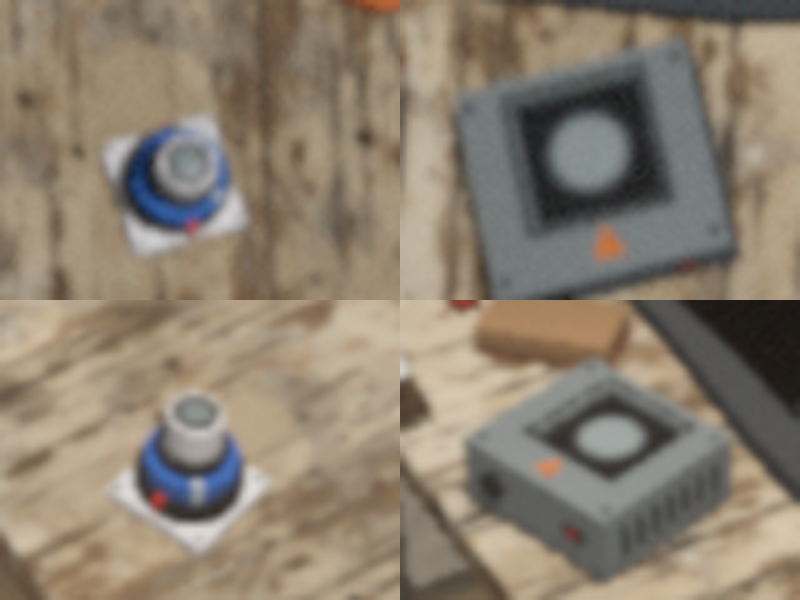

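Run:
```python
from h import *
T=env.get_image("top");S=env.get_image("scene")
g=lambda x,y:(310+x/5,195+y/5)
f=lambda x,y:(145+x/5,190+y/5)
sg=lambda x,y:(275+x/5,240+y/5)
sf=lambda x,y:(195+x/5,150+y/5)
print("nose top",tri([(T,*g(190,160)),(S,*sg(197,112))]))
print("board corners top")
B=[atz(T,*g(*p),.008) for p in [(103,148),(212,115),(248,222),(135,255)]]
print(np.round(B,4),np.mean(B,0))
print("red",tri([(T,*g(192,227)),(S,*sg(158,200))]))
print("arrow",tri([(T,*f(208,246)),(S,*sf(150,167))]))
print("disc",tri([(T,*f(188,153)),(S,*sf(210,137))]))
C=[tri([(T,*f(*p)),(S,*sf(*q))]) for p,q in [((58,98),(68,142)),((286,42),(195,62)),((335,243),(330,140))]]
print(np.round(C,4))
C=np.array([atz(T,*f(*p),.06) for p in [(58,98),(286,42),(335,243)]]);print(np.round(C,4),(C[0]+C[2])/2)
R=np.array([atz(T,*f(*p),.06) for p in [(103,97),(240,62),(275,202),(138,238)]]);print("port",np.round(R,4),R.mean(0))
```

```text
nose top [ 0.47165837 -0.20024987  0.06817039]
board corners top
[[ 0.4903 -0.156   0.008 ]
 [ 0.5133 -0.2225  0.008 ]
 [ 0.4475 -0.244   0.008 ]
 [ 0.425  -0.1758  0.008 ]] [ 0.4690225  -0.19956663  0.008     ]
red [ 0.44188533 -0.2089357   0.01704344]
arrow [0.42303161 0.26869416 0.05653889]
disc [0.47989579 0.28669485 0.04833854]
[[ 0.4713  0.3927 -0.0045]
 [ 0.4805  0.223   0.1672]
 [ 0.4553  0.1649  0.1296]]
[[0.5065 0.3644 0.06  ]
 [0.5454 0.2319 0.06  ]
 [0.4251 0.1947 0.06  ]] [0.46579547 0.27953419 0.06      ]
port [[0.508  0.3378 0.06  ]
 [0.5322 0.2584 0.06  ]
 [0.4482 0.2314 0.06  ]
 [0.4241 0.3098 0.06  ]] [0.47813528 0.2843429  0.06      ]
```

```bash
python3 -m inch '[[[1,6,-17,0,0,0,0],[1,6,-17,0,0,0,0],[1,12,-35,0,0,0,0],[1,12,-35,0,0,0,0],[1,12,-35,0,0,0,0],[1,18,-52,0,0,0,0],[1,18,-52,0,0,0,0],[1,18,-52,0,0,0,0],[1,22,-70.2,0,0,0,0],[1,22,-70.2,0,0,0,0],[1,22,-70.2,0,0,0,0],[1,22,-70.2,0,0,0,0],[1,22,-70.2,0,0,0,0]]]' 40
python3 - <<'E'
from h import *
im=env.get_image("wrist"); cv2.imwrite("pics/b_wrist.png",im["frame"][:,:,::-1])
o=env.observe();print(o["position"],o["tool_rot"],o["q"],o["ft_force"])
print(ray(im,280,212)); print(proj(im,[[.47,-.2,.07],[.47,-.2,0],o["position"]]))
E
```

```text
time_s: 1.88
position: [0.4454, -0.203, 0.1933]
tool_rot: [[0.413, -0.001, -0.911], [0.911, 0.0, 0.413], [-0.0, -1.0, 0.001]]
ft_force: [0.4, 1.5, -0.1]
grip_width: 0.0857
[ 0.44498646 -0.20105787  0.19347897] [[ 4.11276482e-01 -8.43895437e-04 -9.11510254e-01]
 [ 9.11510553e-01  8.30411311e-04  4.11275848e-01]
 [ 4.09854613e-04 -9.99999299e-01  1.11074824e-03]] [-3.82432297e+01  1.56677637e+01  8.37414566e+01  7.53837664e-03
  8.06582061e+01 -1.03959422e+02] [0.00878538 0.56036777 0.22123499]
(array([ 0.37333239, -0.17055746,  0.37324   ]), array([ 0.27920064, -0.12874373, -0.95156478]))
[[293.31280763 214.06182479]
 [291.13472089 196.43550519]
 [283.4584079  241.88228838]]
```

View pics/b_wrist.png

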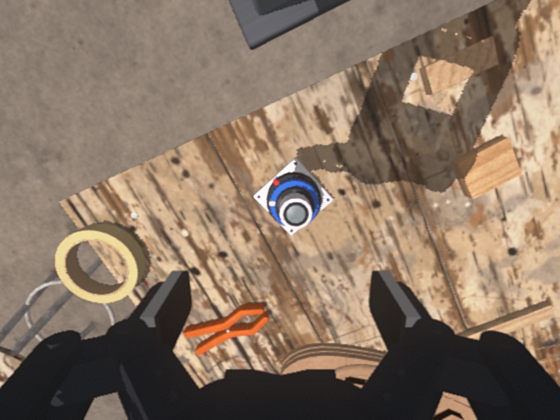

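Run:
```python
import cv2
t=cv2.imread("pics/b_wrist.png")
cv2.imwrite("pics/b_crop.png",cv2.resize(t[150:240,245:345],None,fx=6,fy=6,interpolation=cv2.INTER_CUBIC))
```

```text
(no output)
```

View pics/b_crop.png

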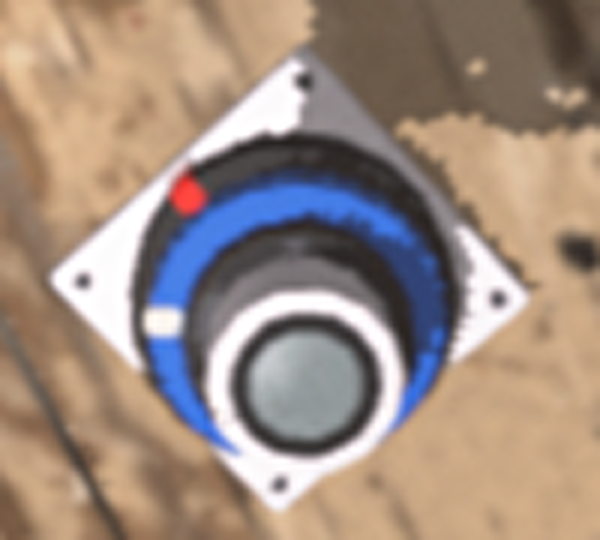

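Run:
```python
from h import *
W=env.get_image("wrist");T=env.get_image("top")
g=lambda x,y:(245+(x+.5)/6-.5,150+(y+.5)/6-.5)
gt=lambda x,y:(310+(x+.5)/5-.5,195+(y+.5)/5-.5)
print("nose W .07",atz(W,*g(304,382),.07),"T",atz(T,*gt(190,160),.07),"tri",tri([(W,*g(304,382)),(T,*gt(190,160))]))
B=np.array([atz(W,*g(*p),.008) for p in [(303,45),(50,278),(280,512),(530,297)]]);print(B,B.mean(0))
for i in range(4):
    d=B[(i+1)%4]-B[i];print(np.degrees(np.arctan2(d[1],d[0])),np.hypot(*d[:2]))
c=B.mean(0)
r=atz(W,*g(187,195),.022)-c;w=atz(W,*g(163,322),.036)-c
a=lambda v:np.degrees(np.arctan2(v[1],v[0]))
print(a(r),a(w),np.hypot(*r[:2]),np.hypot(*w[:2]))
```

```text
nose W .07 [ 0.46962702 -0.1958152   0.07      ] T [ 0.47225469 -0.19875267  0.07      ] tri [ 0.47253995 -0.1979585   0.06413704]
[[ 0.42572844 -0.17395678  0.008     ]
 [ 0.44776163 -0.23954035  0.008     ]
 [ 0.51386986 -0.21746093  0.008     ]
 [ 0.49158233 -0.15208363  0.008     ]] [ 0.46973556 -0.19576042  0.008     ]
-71.42992397511443 0.06918573452078497
18.46874673219065 0.06969791498215665
108.8245663927589 0.06907189418661187
-161.62626053584893 0.06939141812908406
-161.2556561564422 -116.29443598620901 0.03048474436023447 0.02524375386842464
```

```bash
python3 -m inch '[[[1,2.5,0.3,-3,0,0,0],[1,2.5,0.3,-6,0,0,0],[1,2.5,0.3,-8.5,0,0,0],[1,2.5,0.3,-8.5,0,0,0],[1,2.5,0.3,-8.5,0,0,0]]]'
python3 - <<'E'
from h import *
im=env.get_image("wrist"); cv2.imwrite("pics/c_wrist.png",im["frame"][:,:,::-1])
o=env.observe();print(o["position"])
p=o["position"];print(proj(im,[[.47,-.197,.07],[.47,-.197,0],p,[p[0],p[1],.07]]))
E
```

```text
time_s: 2.65
position: [0.4706, -0.1969, 0.1103]
tool_rot: [[0.409, 0.001, -0.913], [0.913, -0.001, 0.409], [-0.0, -1.0, -0.002]]
ft_force: [0.7, -0.2, -0.5]
grip_width: 0.0854
[ 0.47067701 -0.1971047   0.11039431]
[[280.4284295  221.14953513]
 [280.5040491  196.75627124]
 [280.64790095 243.75210205]
 [280.66788635 221.97361183]]
```

View pics/c_wrist.png

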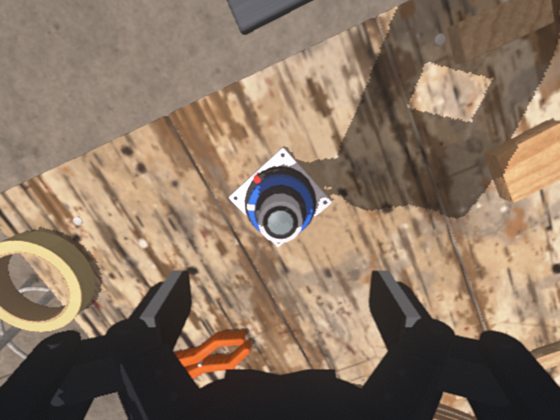

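```bash
python3 -m inch '[[[1,0,0,-3,0,0,0],[1,0,0,-6,0,0,0],[1,0,0,-6,0,0,0],[1,0,0,-6,0,0,0]]]'
python3 - <<'E'
from h import *
im=env.get_image("scene"); cv2.imwrite("pics/d_scene.png",cv2.resize(im["frame"][210:310,250:380,::-1],None,fx=5,fy=5,interpolation=cv2.INTER_CUBIC))
im=env.get_image("wrist"); cv2.imwrite("pics/d_wrist.png",im["frame"][:,:,::-1])
E
```

```text
time_s: 3.2
position: [0.4709, -0.1977, 0.0506]
tool_rot: [[0.409, 0.002, -0.912], [0.912, -0.001, 0.409], [-0.0, -1.0, -0.002]]
ft_force: [0.8, 0.5, -0.2]
grip_width: 0.0854
```

View pics/d_scene.png

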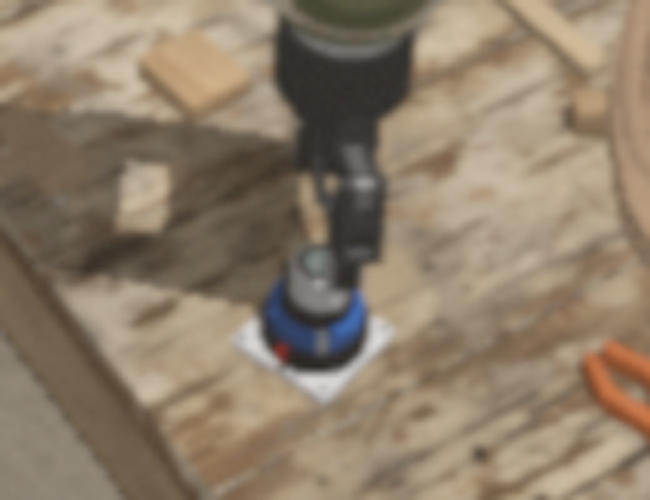

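View pics/d_wrist.png

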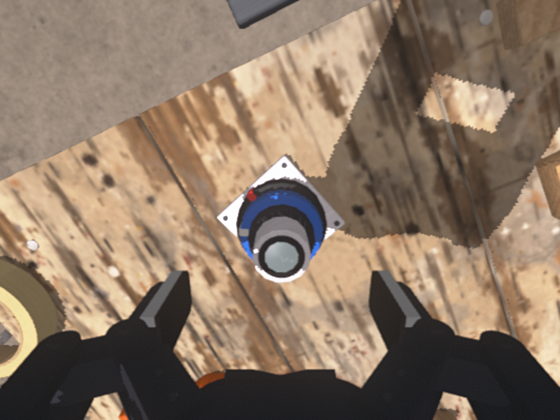

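```bash
python3 -m inch '[[[0,0,0,0,0,0,0],[0,0,0,0,0,0,0],[0,0,0,0,0,0,0],[-0.1,0,0,0,0,0,0],[-1,0,0,0,0,0,0],[-1,0,0,0,0,0,0],[-1,0,0,0,0,0,0],[-1,0,0,0,0,0,0]]]' 40
python3 - <<'E'
from h import *
im=env.get_image("scene"); cv2.imwrite("pics/e_scene.png",cv2.resize(im["frame"][210:310,250:380,::-1],None,fx=5,fy=5,interpolation=cv2.INTER_CUBIC))
im=env.get_image("wrist"); cv2.imwrite("pics/e_wrist.png",im["frame"][:,:,::-1])
E
```

```text
time_s: 4.3
position: [0.4701, -0.1972, 0.049]
tool_rot: [[0.409, -0.0, -0.912], [0.912, 0.0, 0.409], [0.0, -1.0, 0.0]]
ft_force: [-1.1, -0.6, -0.2]
grip_width: 0.0002
```

View pics/e_scene.png

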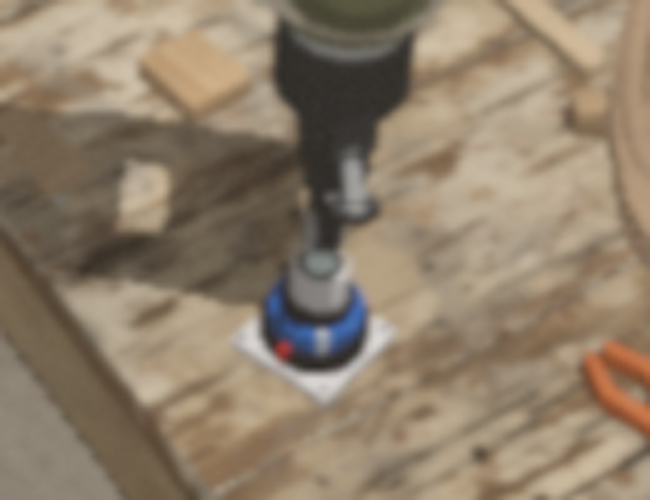

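View pics/e_wrist.png

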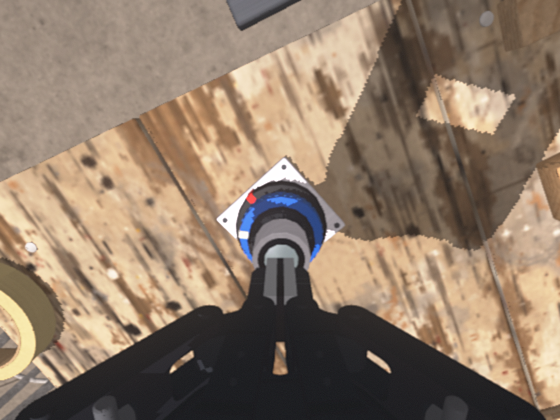

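Run:
```python
from h import *
im=env.get_image("wrist");o=env.observe();p=o["position"]
print(proj(im,[p,p+[0,0,.019],[.47,-.197,.07],p+[0,0,.03]]),p)
f=im["frame"][:,:,::-1]
cv2.imwrite("pics/e_crop.png",cv2.resize(f[150:330,200:360],None,fx=3.3,fy=3.3,interpolation=cv2.INTER_CUBIC))
c,_=ray(im,280,212);print("cam",c-p, o["ft_force"])
T=env.get_image("top"); cv2.imwrite("pics/e_top.png",cv2.resize(T["frame"][180:270,290:410,::-1],None,fx=5,fy=5,interpolation=cv2.INTER_CUBIC))
```

```text
[[280.94842209 243.44322137]
 [280.97793339 256.85573184]
 [281.21466402 258.06700739]
 [280.99793716 265.94718954]] [ 0.47015103 -0.19721245  0.04900303]
cam [-0.07225771  0.03217614  0.17987758] [0.68793899 0.74883255 0.10336575]
```

View pics/e_crop.png

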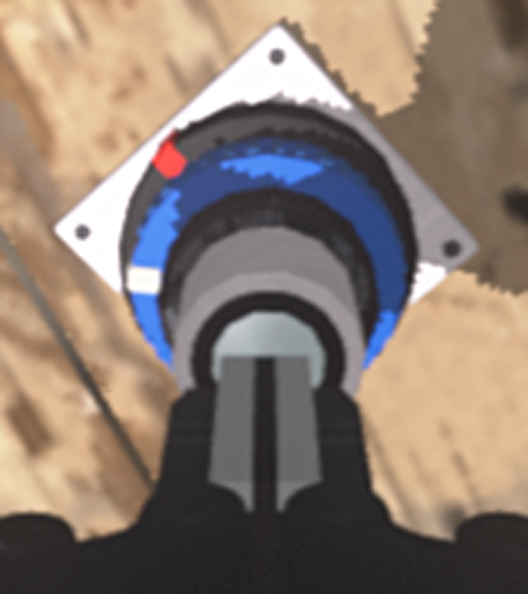

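View pics/e_top.png

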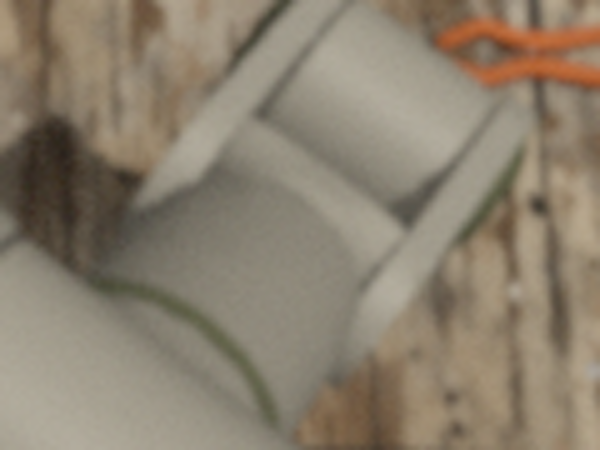

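Run:
```python
from h import *
im=env.get_image("wrist");S=env.get_image("scene");o=env.observe();p=o["position"];R=o["tool_rot"]
z=R[:,2];print("scenecam",ray(S,0,0)[0], "toolz",z)
for dz in (0,.01,.02,.025,.03,.035,.04,.05):
  print(dz,[np.round(proj(im,p+s*z*.011+[0,0,dz])[0],1).tolist() for s in (1,0,-1)],[np.round((proj(S,p+s*z*.011+[0,0,dz])[0]-[250,210])*5,1).tolist() for s in (1,0,-1)])
cv2.imwrite("pics/e2_scene.png",cv2.resize(S["frame"][235:285,285:350,::-1],None,fx=10,fy=10,interpolation=cv2.INTER_CUBIC))
```

```text
scenecam [-0.11393418 -0.89790459  1.07612632] toolz [-9.12345930e-01  4.09420200e-01  7.09502319e-05]
0 [[280.9, 227.1], [280.9, 243.4], [280.9, 259.2]] [[295.7, 283.5], [314.2, 281.8], [332.7, 280.1]]
0.01 [[281.0, 233.1], [280.9, 250.2], [280.9, 266.6]] [[296.8, 272.1], [315.4, 270.3], [334.0, 268.6]]
0.02 [[281.0, 239.8], [281.0, 257.6], [280.9, 274.8]] [[297.9, 260.5], [316.6, 258.8], [335.4, 257.0]]
0.025 [[281.0, 243.4], [281.0, 261.7], [280.9, 279.2]] [[298.5, 254.7], [317.3, 252.9], [336.0, 251.2]]
0.03 [[281.0, 247.3], [281.0, 265.9], [281.0, 283.9]] [[299.0, 248.8], [317.9, 247.1], [336.7, 245.3]]
0.035 [[281.0, 251.3], [281.0, 270.5], [281.0, 288.8]] [[299.6, 242.9], [318.5, 241.2], [337.3, 239.5]]
0.04 [[281.0, 255.6], [281.0, 275.2], [281.0, 294.1]] [[300.2, 237.0], [319.1, 235.3], [338.0, 233.5]]
0.05 [[281.0, 265.1], [281.0, 285.8], [281.0, 305.5]] [[301.4, 225.1], [320.4, 223.3], [339.4, 221.6]]
```

View pics/e2_scene.png

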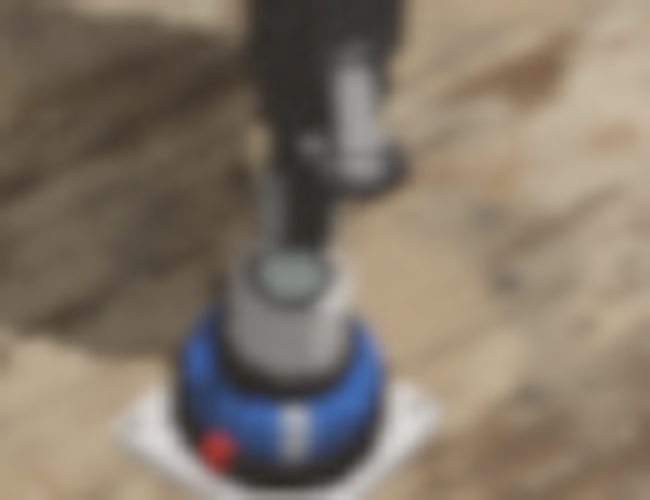

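```bash
python3 -m inch '[[[-1,0,0,4,0,0,0],[-1,0,0,4,0,0,0],[-1,0,0,4,0,0,0],[-1,0,0,4,0,0,0]]]'
python3 - <<'E'
from h import *
S=env.get_image("scene");o=env.observe();p=o["position"];R=o["tool_rot"]
z=R[:,2];print(p)
for dz in (0,.01,.02,.03,.04,.05):
  print(dz,[np.round((proj(S,p+s*z*.011+[0,0,dz])[0]-[285,215])*10,1).tolist() for s in (1,0,-1)])
cv2.imwrite("pics/f_scene.png",cv2.resize(S["frame"][215:275,285:350,::-1],None,fx=10,fy=10,interpolation=cv2.INTER_CUBIC))
E
```

```text
time_s: 5.1
position: [0.4697, -0.1969, 0.0882]
tool_rot: [[0.409, -0.001, -0.912], [0.912, 0.001, 0.409], [0.0, -1.0, 0.002]]
ft_force: [-0.1, 0.0, -0.1]
grip_width: -0.0001
[ 0.46977432 -0.19697433  0.08821098]
0 [[248.6, 425.7], [286.5, 422.3], [324.2, 418.9]]
0.01 [[251.0, 401.9], [289.0, 398.5], [326.9, 395.1]]
0.02 [[253.3, 377.8], [291.5, 374.4], [329.6, 371.0]]
0.03 [[255.6, 353.5], [294.0, 350.1], [332.4, 346.7]]
0.04 [[258.0, 328.9], [296.6, 325.5], [335.1, 322.1]]
0.05 [[260.4, 304.0], [299.2, 300.7], [337.9, 297.3]]
```

View pics/f_scene.png

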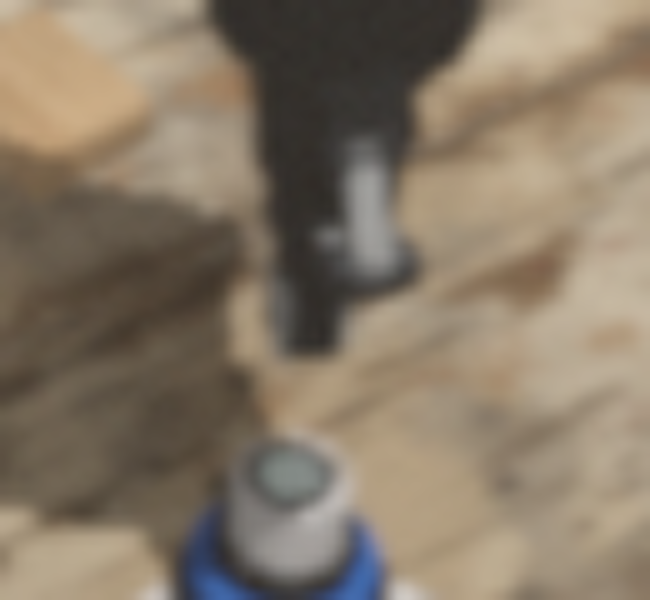

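```bash
python3 -m inch '[[[1,0,0,3,0,0,0],[1,0,0,3,0,0,0],[1,0,0,3,0,0,0],[1,0,0,3,0,0,0],[1,0,0,3,0,0,0],[1,0,0,0,0,0,0],[1,0,0,-4,0,0,0],[1,0,0,-6.8,0,0,0],[1,0,0,-6.8,0,0,0],[1,0,0,-6.8,0,0,0]]]'
python3 - <<'E'
from h import *
S=env.get_image("scene");W=env.get_image("wrist")
a=cv2.resize(S["frame"][235:285,285:345,::-1],None,fx=6,fy=6,interpolation=cv2.INTER_CUBIC)
b=cv2.resize(W["frame"][150:350,140:420,::-1],(420,300))
cv2.imwrite("pics/g.png",np.hstack([a,b]))
E
```

```text
time_s: 6.4
position: [0.4707, -0.1976, 0.0219]
tool_rot: [[0.409, 0.001, -0.912], [0.912, -0.001, 0.409], [-0.0, -1.0, -0.001]]
ft_force: [-0.9, 0.0, -0.6]
grip_width: 0.0854
```

View pics/g.png

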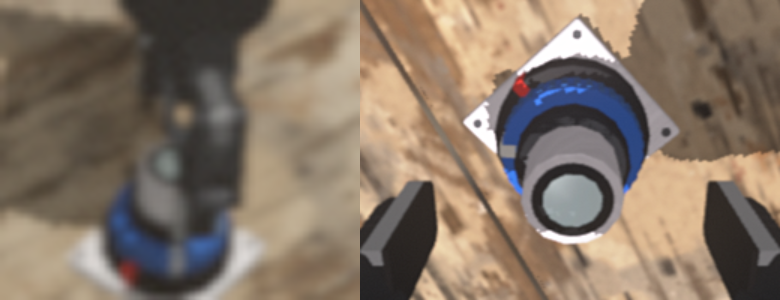

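```bash
python3 -m inch '[[[0,0,0,0,0,0,0],[0,0,0,0,0,0,0],[0,0,0,0,0,0,0],[0,0,0,0,0,0,0]]]' 30
python3 - <<'E'
from h import *
S=env.get_image("scene");W=env.get_image("wrist")
a=cv2.resize(S["frame"][235:285,285:345,::-1],None,fx=6,fy=6,interpolation=cv2.INTER_CUBIC)
b=cv2.resize(W["frame"][150:350,140:420,::-1],(420,300))
cv2.imwrite("pics/g2.png",np.hstack([a,b]))
E
```

```text
time_s: 7.0
position: [0.4702, -0.1972, 0.021]
tool_rot: [[0.409, -0.0, -0.912], [0.912, 0.0, 0.409], [-0.0, -1.0, 0.0]]
ft_force: [0.2, -0.4, 0.7]
grip_width: 0.0426
```

View pics/g2.png

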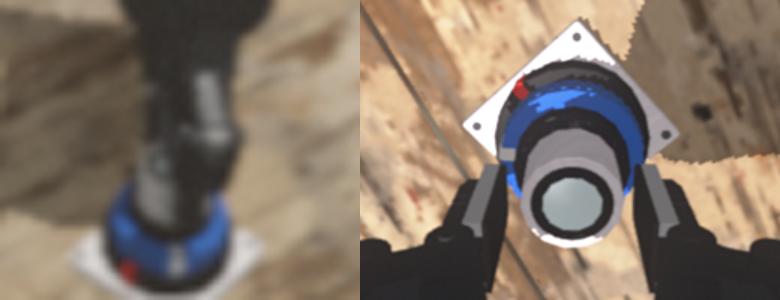

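Run:
```python
from h import *
S=env.get_image("scene");o=env.observe();p=o["position"];R=o["tool_rot"]
x=R[:,0];z=R[:,2]
for dz in (.02,.03,.04):
  print(dz,[np.round((proj(S,p-x*k+s*z*.011+[0,0,dz])[0]-[285,235])*6,1).tolist() for s in (1,0,-1) for k in (.021,.03)])
for n,P in [("nose base -side",[.47,-.197,.046]),("top",[.47,-.197,.07]),("ring top",[.47,-.197,.036])]:
  print(n,(proj(S,P)[0]-[285,235])*6)
```

```text
0.02 [[151.9, 234.0], [155.5, 248.4], [174.4, 231.9], [178.0, 246.2], [196.8, 229.7], [200.5, 244.0]]
0.03 [[153.3, 220.4], [156.9, 234.7], [175.9, 218.2], [179.6, 232.6], [198.4, 216.1], [202.2, 230.4]]
0.04 [[154.7, 206.6], [158.3, 220.9], [177.4, 204.5], [181.1, 218.8], [200.0, 202.3], [203.8, 216.6]]
nose base -side [166.13112182 192.07899621]
top [169.60772109 158.93163017]
ring top [164.70661082 205.66088591]
```

Run:
```python
from h import *
S=env.get_image("scene");W=env.get_image("wrist")
a=cv2.resize(S["frame"][245:285,293:333,::-1],None,fx=14,fy=14,interpolation=cv2.INTER_LANCZOS4)
a=cv2.convertScaleAbs(a,alpha=1.6,beta=10)
cv2.imwrite("pics/g3.png",a)
b=cv2.resize(W["frame"][200:350,200:360,::-1],None,fx=5,fy=4,interpolation=cv2.INTER_CUBIC)
cv2.imwrite("pics/g4.png",cv2.convertScaleAbs(b,alpha=1.5,beta=10))
```

```text
(no output)
```

View pics/g3.png

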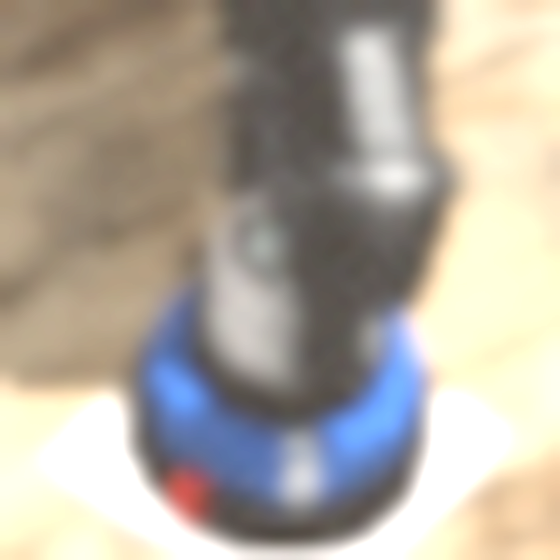

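View pics/g4.png

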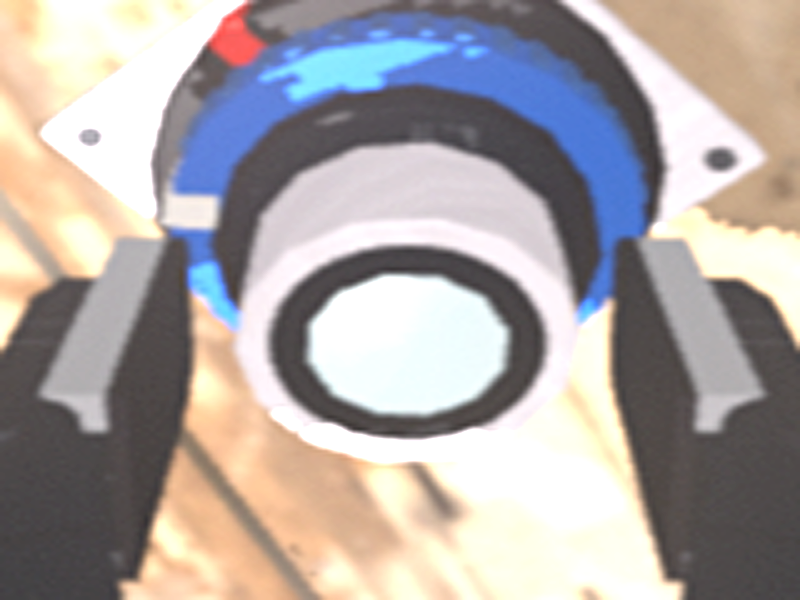

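```bash
python3 -m inch '[[[0,-0.5,0.2,0,0,0,0],[0,-0.5,0.2,0,0,0,0],[0,-0.5,0.2,0,0,0,0],[-1,-0.5,0.2,0,0,0,0],[-1,-0.5,0.2,0,0,0,0],[-1,-0.5,0.2,0,0,0,0],[-1,-0.5,0.2,0,0,0,0]]]' 40
python3 - <<'E'
from h import *
S=env.get_image("scene");W=env.get_image("wrist")
a=cv2.resize(S["frame"][245:285,293:333,::-1],None,fx=10,fy=10,interpolation=cv2.INTER_LANCZOS4)
b=cv2.resize(W["frame"][190:340,200:360,::-1],(400,400),interpolation=cv2.INTER_CUBIC)
cv2.imwrite("pics/h1.png",cv2.convertScaleAbs(np.hstack([a,b]),alpha=1.4,beta=10))
E
```

```text
time_s: 8.12
position: [0.4652, -0.1952, 0.0212]
tool_rot: [[0.409, 0.0, -0.912], [0.912, -0.0, 0.409], [-0.0, -1.0, -0.0]]
ft_force: [-0.6, 1.5, 4.5]
grip_width: 0.0306
```

View pics/h1.png

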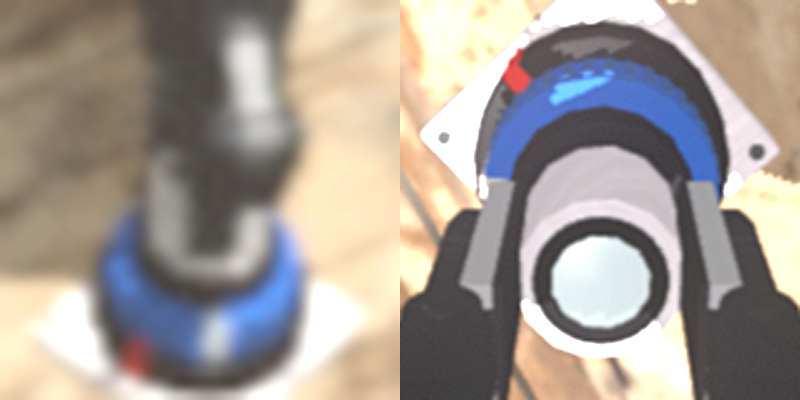

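```bash
python3 -m inch '[[[-1,0,0,0,0,0,0],[-1,0,0,0.4,0,0,0],[-1,0,0,0.8,0,0,0],[-1,0,0,0.8,0,0,0],[-1,0,0,0.8,0,0,0]]]' 50
python3 - <<'E'
from h import *
S=env.get_image("scene");W=env.get_image("wrist")
a=cv2.resize(S["frame"][245:285,293:333,::-1],None,fx=10,fy=10,interpolation=cv2.INTER_LANCZOS4)
b=cv2.resize(W["frame"][190:340,200:360,::-1],(400,400),interpolation=cv2.INTER_CUBIC)
cv2.imwrite("pics/h2.png",cv2.convertScaleAbs(np.hstack([a,b]),alpha=1.4,beta=10))
E
```

```text
time_s: 8.85
position: [0.465, -0.1952, 0.0288]
tool_rot: [[0.409, -0.0, -0.912], [0.912, 0.0, 0.409], [0.0, -1.0, 0.0]]
ft_force: [0.1, -0.0, -4.1]
grip_width: 0.0305
```

View pics/h2.png

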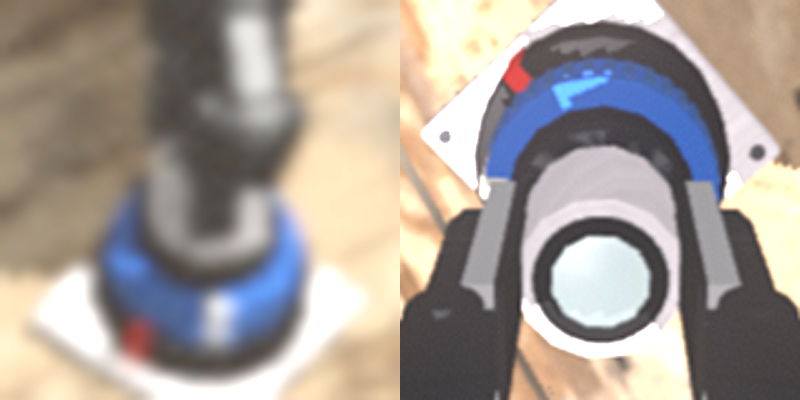

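```bash
python3 -m inch '[[[-1,0,0,3,0,0,0],[-1,0,0,6,0,0,0],[-1,0,0,10,0,0,0],[-1,0.2,4,10,0,0,0],[-1,0.3,8,10,0,0,0],[-1,0.4,12,10,0,0,0],[-1,0.5,16,10,0,0,0],[-1,0.6,20,10,0,0,0],[-1,0.7,24,10,0,0,0],[-1,0.8,28,10,0,0,0],[-1,0.8,32,10,0,0,0],[-1,0.8,36,10,0,0,0],[-1,0.8,40,10,0,0,0],[-1,0.8,44,10,0,0,0],[-1,0.8,47,10,0,0,0],[-1,0.8,48.2,10,0,0,0],[-1,0.8,48.2,10,0,0,0],[-1,0.8,48.2,10,0,0,0]]]' 60
python3 - <<'E'
from h import *
W=env.get_image("wrist");S=env.get_image("scene")
cv2.imwrite("pics/i_w.png",W["frame"][:,:,::-1])
cv2.imwrite("pics/i_wc.png",cv2.resize(W["frame"][120:320,160:420,::-1],None,fx=3,fy=3,interpolation=cv2.INTER_CUBIC))
cv2.imwrite("pics/i_s.png",cv2.resize(S["frame"][110:220,180:300,::-1],None,fx=5,fy=5,interpolation=cv2.INTER_CUBIC))
E
```

```text
time_s: 11.2
position: [0.4732, 0.2858, 0.1289]
tool_rot: [[0.41, -0.0, -0.912], [0.912, -0.0, 0.41], [-0.001, -1.0, 0.0]]
ft_force: [0.8, 0.5, -4.1]
grip_width: 0.0297
```

View pics/i_wc.png

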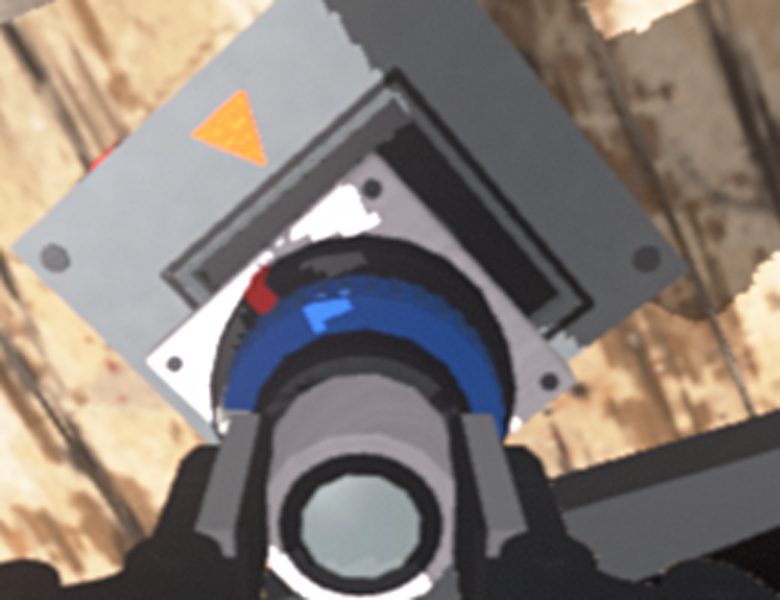

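View pics/i_s.png

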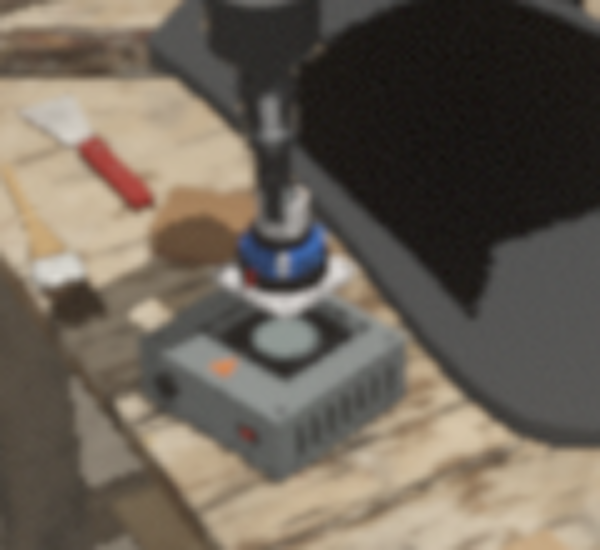

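```bash
python3 - <<'E'
from h import *
W=env.get_image("wrist");o=env.observe();p=o["position"]
g=lambda x,y:(160+(x+.5)/3-.5,120+(y+.5)/3-.5)
def ana(pts,z,n):
    P=np.array([atz(W,*g(*q),z) for q in pts]);l,t,r=P
    print(n,np.round(P,4).tolist(),"centre",np.round((l+r)/2,4),"sides",np.linalg.norm(t-l),np.linalg.norm(t-r),"yaw l->t-90",np.degrees(np.arctan2(*(l-t)[1::-1]))-90, "x dir(t->r)",np.degrees(np.arctan2(*(r-t)[1::-1])))
zt=p[2]-.0212+.008
ana([(147,360),(372,152),(585,376)],zt,"board")
ana([(165,275),(395,70),(592,305)],.06,"port outer")
E
python3 - <<'E'
import cv2
t=cv2.imread("pics/i_w.png")
a=cv2.resize(t[130:250,200:370],None,fx=4.6,fy=4.6,interpolation=cv2.INTER_CUBIC)
cv2.imwrite("pics/i_wd.png",a)
E
```

```text
board [[0.4561, 0.2401, 0.1159], [0.4338, 0.3055, 0.1159], [0.5001, 0.3286, 0.1159]] centre [0.4781 0.2844 0.1159] sides 0.06906755357404129 0.07024511155831625 yaw l->t-90 -161.1834372065651 x dir(t->r) 19.23479246880326
port outer [[0.4512, 0.2345, 0.06], [0.4259, 0.3162, 0.06], [0.5089, 0.341, 0.06]] centre [0.4801 0.2877 0.06  ] sides 0.08551913640395727 0.08661519271370288 yaw l->t-90 -162.817574892368 x dir(t->r) 16.672984987334278
```

View pics/i_wd.png

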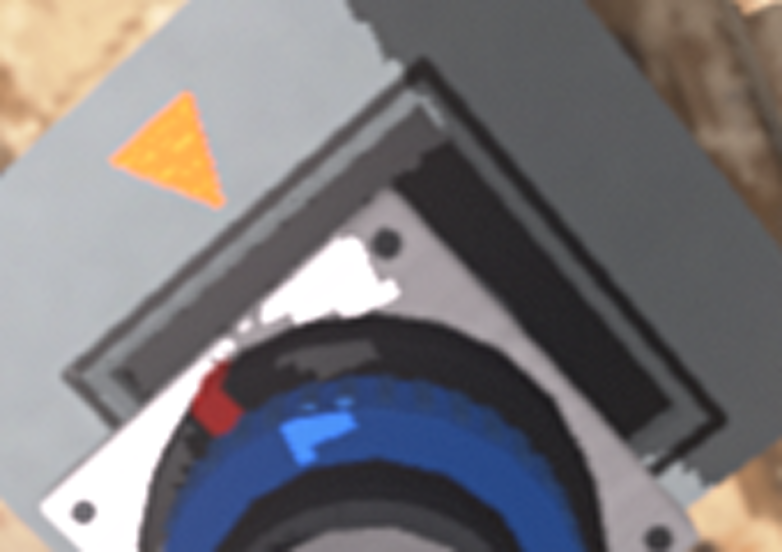

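```bash
python3 -m inch '[[[-1,0.1,0.3,-1,0,0,-1.5],[-1,0.1,0.3,-2,0,0,-1.5],[-1,0.1,0.3,-3.2,0,0,-1.5],[-1,0.1,0.3,-3.7,0,0,-1.5],[-1,0.1,0.3,-3.7,0,0,-1.5],[-1,0.1,0.3,-3.7,0,0,-1.5]]]'
python3 - <<'E'
from h import *
W=env.get_image("wrist");S=env.get_image("scene")
cv2.imwrite("pics/j_w.png",cv2.resize(W["frame"][120:260,180:380,::-1],None,fx=4,fy=4,interpolation=cv2.INTER_CUBIC))
cv2.imwrite("pics/j_s.png",cv2.resize(S["frame"][140:210,200:270,::-1],None,fx=8,fy=8,interpolation=cv2.INTER_CUBIC))
E
```

```text
time_s: 12.1
position: [0.4744, 0.2899, 0.0924]
tool_rot: [[0.433, 0.001, -0.901], [0.901, 0.0, 0.433], [0.001, -1.0, -0.001]]
ft_force: [0.1, -0.2, -4.2]
grip_width: 0.0301
```

View pics/j_w.png

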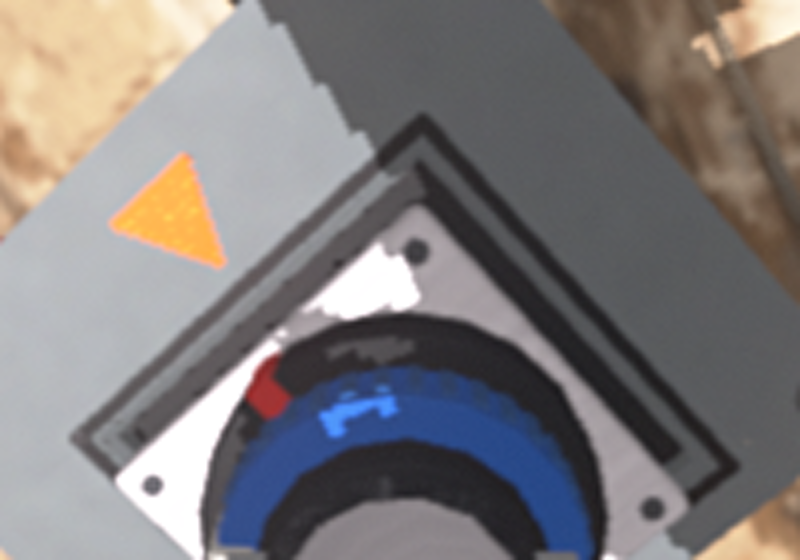

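View pics/j_s.png

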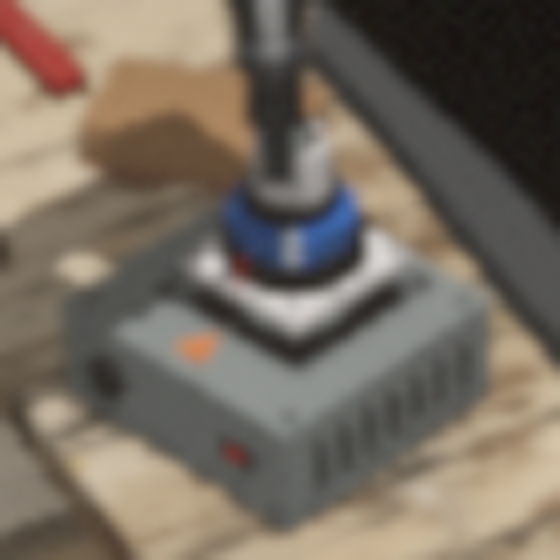

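Run:
```python
from h import *
W=env.get_image("wrist");o=env.observe();p=o["position"];print(p)
g=lambda x,y:(180+(x+.5)/4-.5,120+(y+.5)/4-.5)
def ana(pts,z,n):
    P=np.array([atz(W,*g(*q),z) for q in pts]);l,t,r=P
    print(n,"centre",np.round((l+r)/2,4),"sides",np.linalg.norm(t-l),np.linalg.norm(t-r),"yaw ",np.degrees(np.arctan2(*(l-t)[1::-1]))+90, np.degrees(np.arctan2(*(r-t)[1::-1])))
ana([(115,480),(420,205),(692,495)],p[2]-.0212+.008,"board")
ana([(72,437),(423,115),(740,465)],.06,"port outer")
```

```text
[0.47431236 0.28986492 0.09237899]
board centre [0.4782 0.2878 0.0792] sides 0.0694153355591823 0.06775648228729811 yaw  16.71212892528672 17.422180762642377
port outer centre [0.4794 0.2879 0.06  ] sides 0.08657440187629183 0.08672118735569312 yaw  16.57961153917853 17.08649923601083
```

```bash
python3 -m inch '[[[-1,0.1,0,-0.4,0,0,0],[-1,0.1,0,-0.8,0,0,0],[-1,0.1,0,-1.2,0,0,0],[-1,0.1,0,-1.5,0,0,0],[-1,0.1,0,-1.7,0,0,0],[-1,0.1,0,-1.7,0,0,0],[-1,0.1,0,-1.7,0,0,0]]]'
```

```text
time_s: 13.12
position: [0.4752, 0.2898, 0.0752]
tool_rot: [[0.433, 0.0, -0.901], [0.901, 0.0, 0.433], [0.0, -1.0, -0.0]]
ft_force: [1.1, -0.7, -4.5]
grip_width: 0.0301
```

```bash
python3 -m inch '[[[-1,0,0,-0.1,0,0,0],[-1,0,0,-0.2,0,0,0],[-1,0,0,-0.25,0,0,0],[-1,0,0,-0.25,0,0,0]]]';  python3 - <<'E'
from h import *
W=env.get_image("wrist");S=env.get_image("scene")
cv2.imwrite("pics/k_w.png",cv2.resize(W["frame"][120:260,180:380,::-1],None,fx=4,fy=4,interpolation=cv2.INTER_CUBIC))
cv2.imwrite("pics/k_s.png",cv2.resize(S["frame"][140:210,200:270,::-1],None,fx=8,fy=8,interpolation=cv2.INTER_CUBIC))
print(env.observe()["ft_force"])
E
```

```text
time_s: 13.62
position: [0.4755, 0.2901, 0.0733]
tool_rot: [[0.433, 0.001, -0.901], [0.901, 0.001, 0.433], [0.001, -1.0, -0.001]]
ft_force: [-1.8, 1.5, 6.1]
grip_width: 0.0296
[-1.55722827  0.39641631  5.73804597]
```

View pics/k_w.png

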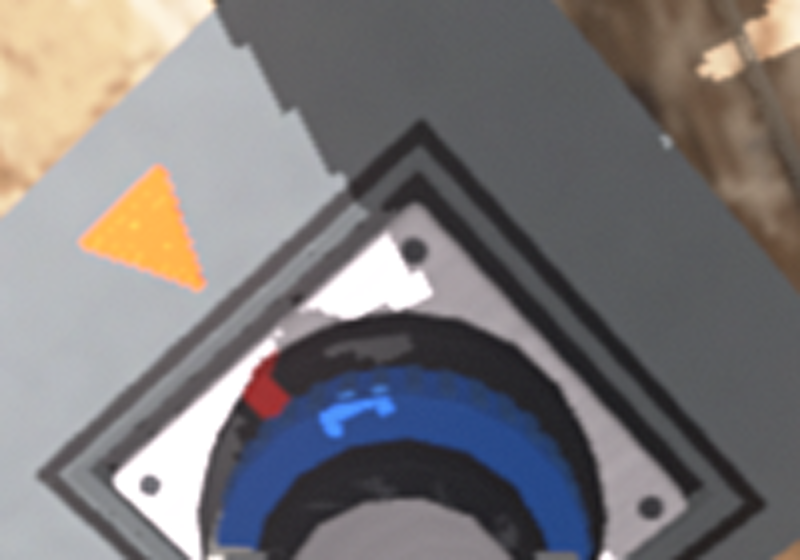

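View pics/k_s.png

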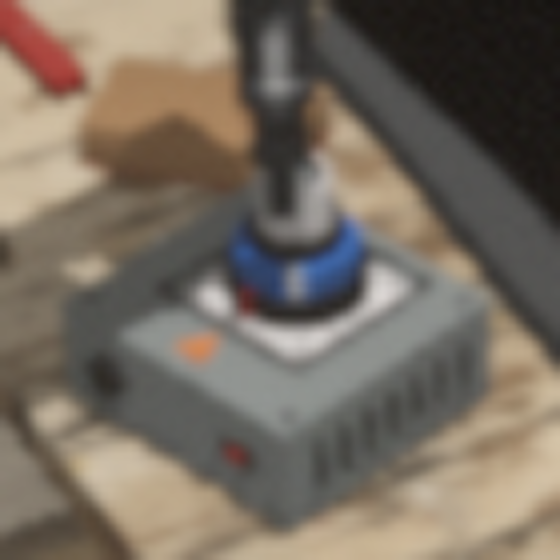

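```bash
python3 -m inch '[[[-0.6,0,0,0,0,0,0],[-0.2,0,0,0,0,0,0],[0.2,0,0,0,0,0,0],[1,0,0,0,0,0,0],[1,0,0,0,0,0,0],[1,0,0,0,0,0,0],[1,0,0,2,0,0,0],[1,0,0,5,0,0,0],[1,0,0,7,0,0,0],[1,0,0,7,0,0,0],[1,0,0,7,0,0,0]]]' 30;  python3 - <<'E'
from h import *
W=env.get_image("wrist");S=env.get_image("scene")
cv2.imwrite("pics/l_w.png",W["frame"][:,:,::-1])
cv2.imwrite("pics/l_wc.png",cv2.resize(W["frame"][110:260,180:380,::-1],None,fx=4,fy=4,interpolation=cv2.INTER_CUBIC))
o=env.observe();print(o["position"],o["ft_force"],o["q"])
E
```

```text
time_s: 15.1
position: [0.4747, 0.2896, 0.1415]
tool_rot: [[0.433, -0.001, -0.901], [0.901, -0.0, 0.433], [-0.001, -1.0, 0.001]]
ft_force: [0.8, -0.5, -1.2]
grip_width: 0.0853
[0.47472393 0.28960596 0.14143612] [ 0.43981225  0.50163041 -0.1193592 ] [ 1.91872612e+01  2.49307574e+01  7.83651741e+01 -5.96917525e-04
  7.68158241e+01 -4.51425678e+01]
```

View pics/l_wc.png

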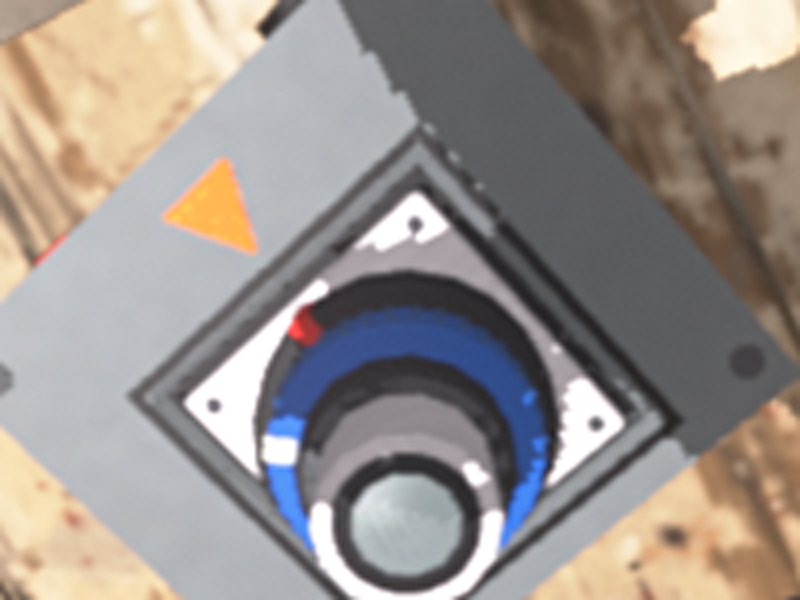

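```bash
python3 -m inch '[[[0.45,0,0,0,0,0,10.7],[0.45,0,0,0,0,0,21.4],[0.45,0,0,0,0,0,32],[0.45,0,0,0,0,0,42.7],[0.45,0,0,0,0,0,42.7],[0.45,0,0,0,0,0,42.7],[0.45,0,0,0,0,0,42.7]]]' 30;  python3 - <<'E'
from h import *
W0=cv2.imread("pics/l_w.png")
W=env.get_image("wrist");S=env.get_image("scene");T=env.get_image("top")
cv2.imwrite("pics/m_w.png",W["frame"][:,:,::-1])
cv2.imwrite("pics/m_s.png",cv2.resize(S["frame"][110:200,190:290,::-1],None,fx=6,fy=6,interpolation=cv2.INTER_CUBIC))
o=env.observe();print(o["position"],o["tool_rot"],o["q"],o["grip_width"])
E
```

```text
time_s: 16.08
position: [0.4751, 0.2898, 0.1424]
tool_rot: [[-0.291, -0.0, -0.957], [0.957, -0.0, -0.291], [-0.0, -1.0, 0.0]]
ft_force: [-0.5, 0.4, 0.7]
grip_width: 0.0619
[0.47513587 0.28976679 0.14248952] [[-2.92084675e-01 -4.31803660e-05 -9.56392462e-01]
 [ 9.56392462e-01 -5.79930722e-05 -2.92084673e-01]
 [-4.28518140e-05 -9.99999997e-01  5.82362641e-05]] [ 1.91899448e+01  2.48648244e+01  7.82880636e+01 -2.38750319e-03
  7.68505408e+01 -8.77923157e+01] 0.062436231688696435
```

View pics/m_w.png

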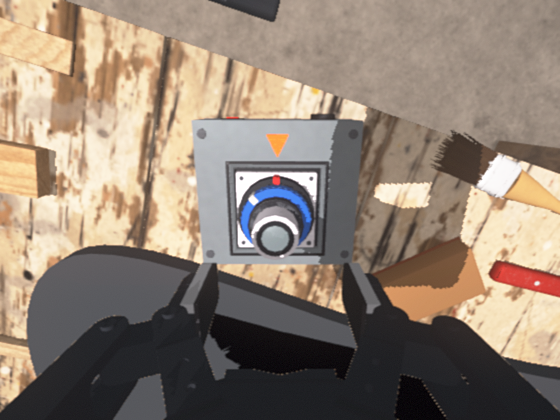

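View pics/m_s.png

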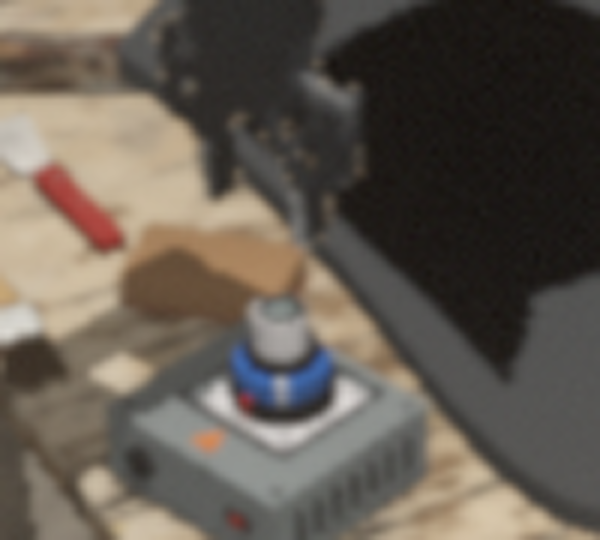

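Run:
```python
from h import *
S=env.get_image("scene");W=env.get_image("wrist");o=env.observe();p=o["position"];R=o["tool_rot"]
x=R[:,0];z=R[:,2]
cv2.imwrite("pics/m_s2.png",cv2.convertScaleAbs(cv2.resize(S["frame"][115:160,210:260,::-1],None,fx=14,fy=12,interpolation=cv2.INTER_CUBIC),alpha=2.2,beta=10))
cv2.imwrite("pics/m_wc.png",cv2.resize(W["frame"][150:290,190:370,::-1],None,fx=4.4,fy=4.2,interpolation=cv2.INTER_CUBIC))
for dz in (.02,.03,.04):
  for k in (.031,-.031,.04,-.04):
    print(dz,k,[np.round((proj(S,p+x*k+s*z*.011+[0,0,dz])[0]-[210,115])*[14,12],0).tolist() for s in (1,-1)],[np.round(proj(W,p+x*k+s*z*.011+[0,0,dz])[0],1).tolist() for s in (1,-1)])
```

```text
0.02 0.031 [[208.0, 405.0], [272.0, 372.0]] [[336.5, 240.8], [334.4, 275.7]]
0.02 -0.031 [[390.0, 490.0], [454.0, 457.0]] [[225.6, 240.7], [227.7, 275.7]]
0.02 0.04 [[182.0, 392.0], [246.0, 360.0]] [[352.7, 240.8], [349.9, 275.7]]
0.02 -0.04 [[417.0, 503.0], [481.0, 469.0]] [[209.6, 240.7], [212.2, 275.7]]
0.03 0.031 [[206.0, 375.0], [270.0, 343.0]] [[339.8, 248.2], [337.4, 284.9]]
0.03 -0.031 [[388.0, 460.0], [452.0, 427.0]] [[222.4, 248.2], [224.8, 284.8]]
0.03 0.04 [[180.0, 363.0], [244.0, 331.0]] [[356.9, 248.2], [353.8, 284.9]]
0.03 -0.04 [[415.0, 473.0], [479.0, 440.0]] [[205.4, 248.2], [208.4, 284.8]]
0.04 0.031 [[203.0, 346.0], [268.0, 314.0]] [[343.5, 256.6], [340.8, 295.1]]
0.04 -0.031 [[386.0, 431.0], [451.0, 397.0]] [[218.9, 256.6], [221.5, 295.0]]
0.04 0.04 [[177.0, 334.0], [242.0, 302.0]] [[361.6, 256.6], [358.1, 295.1]]
0.04 -0.04 [[414.0, 443.0], [478.0, 410.0]] [[200.8, 256.6], [204.1, 295.0]]
```

View pics/m_s2.png

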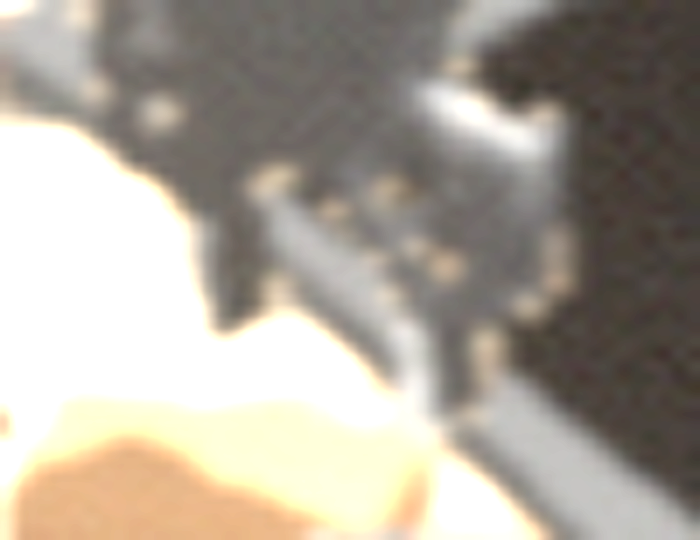

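View pics/m_wc.png

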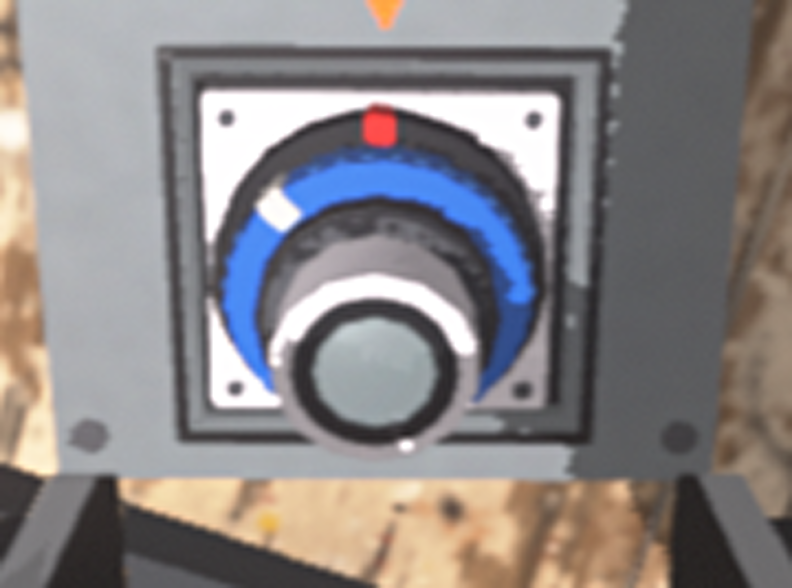

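Run:
```python
from h import *
W=env.get_image("wrist");o=env.observe();p=o["position"];R=o["tool_rot"]
g=lambda x,y:(190+(x+.5)/4.4-.5,150+(y+.5)/4.2-.5)
B=np.array([atz(W,*g(*q),.060) for q in [(200,90),(562,92),(548,408),(210,408)]])
print(np.round(B,4).tolist(),B.mean(0)); c=B.mean(0)
n=atz(W,*g(376,365),.122);print("nose",n)
for v,zz in [((380,127),.074),((278,210),.088)]:
    q=atz(W,*g(*v),zz)-c;print(np.degrees(np.arctan2(q[1],q[0])),np.hypot(*q[:2]))
for i in range(4):
    d=B[(i+1)%4]-B[i];print(np.degrees(np.arctan2(d[1],d[0])),np.hypot(*d[:2]))
P=np.array([atz(W,*g(*q),.060) for q in [(158,48),(610,50),(588,440),(180,437)]]);print("port",P.mean(0),np.round(P,4).tolist())
for nm,a in [("lens",c),("nose",n)]:
    d=a-p;print(nm,"in tool x,z:",d@R[:,0],d@R[:,2])
```

```text
[[0.4564, 0.2431, 0.06], [0.4362, 0.3104, 0.06], [0.5033, 0.3306, 0.06], [0.5241, 0.2627, 0.06]] [0.48000222 0.28671094 0.06      ]
nose [0.47936737 0.28677031 0.122     ]
-163.62120025277565 0.030642891994912207
-118.15718110941829 0.025136979015727666
106.67441631053336 0.07024384281287728
16.721119624543963 0.07002523168428743
-72.96051362422197 0.07095700404103446
-163.85777068366605 0.07048036061740634
port [0.47921279 0.2873294  0.06      ] [[0.4505, 0.2333, 0.06], [0.4255, 0.3164, 0.06], [0.5081, 0.3412, 0.06], [0.5327, 0.2584, 0.06]]
lens in tool x,z: -0.004348084995187256 -0.00373191835456806
nose in tool x,z: -0.00410631281328369 -0.0031432680596793503
```

```bash
python3 -m inch '[[[0.6,0.3,-0.35,0,0,0,0],[0.6,0.3,-0.35,-3,0,0,0],[0.6,0.3,-0.35,-6,0,0,0],[0.6,0.3,-0.35,-9,0,0,0],[0.6,0.3,-0.35,-10,0,0,0],[0.6,0.3,-0.35,-10,0,0,0],[0.6,0.3,-0.35,-10,0,0,0]]]' 30;  python3 - <<'E'
from h import *
W=env.get_image("wrist");S=env.get_image("scene");o=env.observe();p=o["position"];R=o["tool_rot"];x=R[:,0];z=R[:,2]
cv2.imwrite("pics/n_w.png",cv2.resize(W["frame"][170:320,180:380,::-1],None,fx=3,fy=3,interpolation=cv2.INTER_CUBIC))
cv2.imwrite("pics/n_s.png",cv2.convertScaleAbs(cv2.resize(S["frame"][145:200,210:265,::-1],None,fx=10,fy=10,interpolation=cv2.INTER_CUBIC),alpha=1.5,beta=5))
print(p,o["grip_width"],o["ft_force"])
for dz in (.04,.045,.05):
    print(dz,[np.round((proj(S,p+x*k+s*z*.011+[0,0,dz])[0]-[210,145])*10,0).tolist() for k in(-.034,-.041) for s in (1,-1)])
E
```

```text
time_s: 17.25
position: [0.4789, 0.2865, 0.0437]
tool_rot: [[-0.293, 0.002, -0.956], [0.956, 0.001, -0.293], [0.0, -1.0, -0.002]]
ft_force: [0.5, 0.2, -0.1]
grip_width: 0.0687
[0.47871758 0.2864543  0.04354634] 0.06855314774176724 [-1.06272495 -0.09588541  0.84044881]
0.04 [[307.0, 301.0], [351.0, 272.0], [321.0, 309.0], [365.0, 281.0]]
0.045 [[306.0, 290.0], [350.0, 261.0], [321.0, 298.0], [365.0, 269.0]]
0.05 [[306.0, 278.0], [350.0, 249.0], [320.0, 286.0], [365.0, 258.0]]
```

View pics/n_w.png

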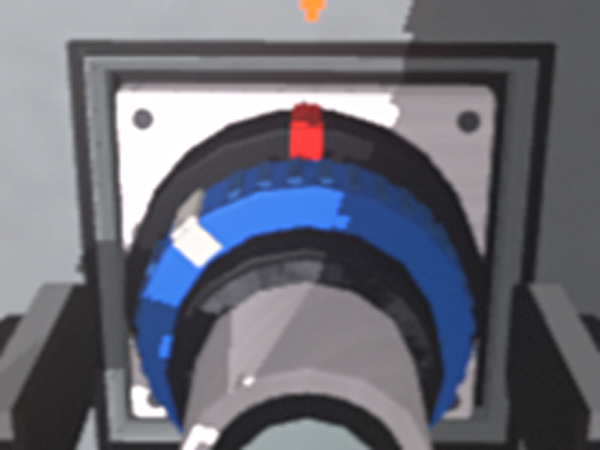

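View pics/n_s.png

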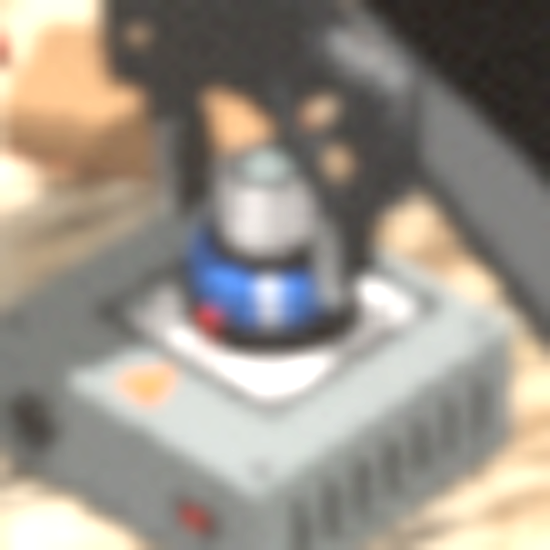

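Run:
```python
from h import *
W=env.get_image("wrist");S=env.get_image("scene");o=env.observe();p=o["position"];R=o["tool_rot"];x=R[:,0];z=R[:,2]
c=np.array([.4797,.2867,0])
f=lambda P:np.round((proj(S,P)[0]-[210,145])*10).tolist()
print("nose",f(c+[0,0,.122]),"ring top",f(c+[0,0,.088]))
print("board corners",[f(np.array(q)) for q in [[0.4564, 0.2431, 0.06], [0.4362, 0.3104, 0.06], [0.5033, 0.3306, 0.06], [0.5241, 0.2627, 0.06]]])
print("ring right edge, rear right edge", f(c-x*.028+[0,0,.088]),f(c-x*.028+[0,0,.0745]),f(c-x*.033+[0,0,.074]))
cv2.imwrite("pics/n_s2.png",cv2.convertScaleAbs(cv2.resize(S["frame"][155:185,225:255,::-1],None,fx=20,fy=20,interpolation=cv2.INTER_LANCZOS4),alpha=1.6,beta=5))
```

```text
nose [257.0, 156.0] ring top [261.0, 236.0]
board corners [[264.0, 386.0], [124.0, 302.0], [264.0, 215.0], [406.0, 296.0]]
ring right edge, rear right edge [318.0, 268.0] [319.0, 299.0] [330.0, 306.0]
```

View pics/n_s2.png

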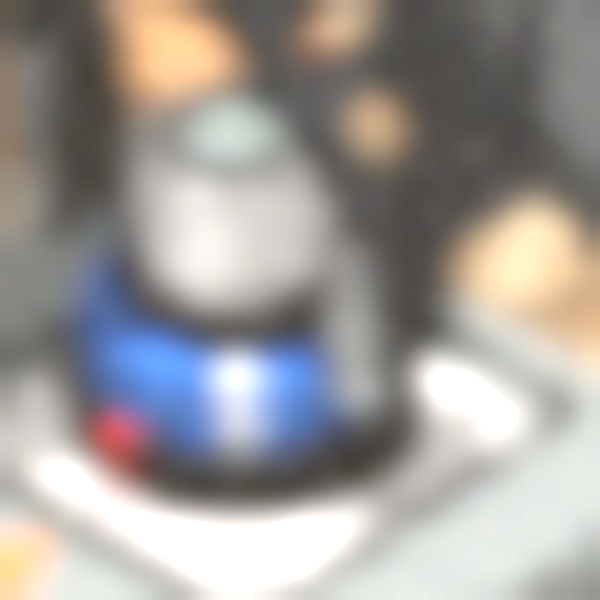

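```bash
python3 -m inch '[[[0.6,0.05,0,-0.2,0,0,0],[0.6,0.05,0,-0.35,0,0,0],[0.6,0.05,0,-0.35,0,0,0],[0.45,0.05,0,-0.35,0,0,0],[0.4,0.05,0,-0.35,0,0,0],[0.4,0.05,0,-0.35,0,0,0]]]' 25;  python3 - <<'E'
from h import *
W=env.get_image("wrist");S=env.get_image("scene");o=env.observe();print(o["position"],o["grip_width"],o["ft_force"])
cv2.imwrite("pics/o_w.png",cv2.resize(W["frame"][170:320,180:380,::-1],None,fx=3,fy=3,interpolation=cv2.INTER_CUBIC))
cv2.imwrite("pics/o_s2.png",cv2.convertScaleAbs(cv2.resize(S["frame"][155:185,225:255,::-1],None,fx=20,fy=20,interpolation=cv2.INTER_LANCZOS4),alpha=1.6,beta=5))
E
```

```text
time_s: 18.2
position: [0.4787, 0.2863, 0.0391]
tool_rot: [[-0.293, 0.0, -0.956], [0.956, 0.0, -0.293], [0.0, -1.0, -0.0]]
ft_force: [-0.3, -0.7, 0.6]
grip_width: 0.06
[0.4786902  0.28628394 0.03905403] 0.05974378991403419 [-0.21610293 -0.98458735  0.44717106]
```

View pics/o_w.png

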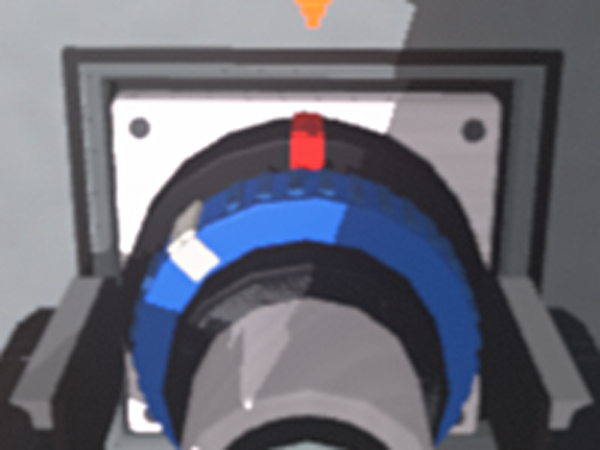

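View pics/o_s2.png

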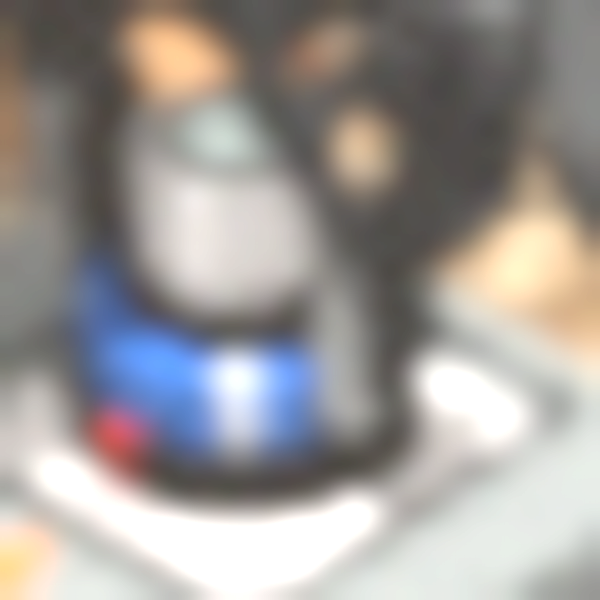

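```bash
python3 -m inch '[[[0.35,0,0,0,0,0,0],[0.3,0,0,0,0,0,0],[0.2,0,0,0,0,0,0],[0.2,0,0,0,0,0,0],[0.2,0,0,0,0,0,0]]]' 25;  python3 - <<'E'
from h import *
W=env.get_image("wrist");S=env.get_image("scene");o=env.observe();print(o["position"],o["grip_width"],o["ft_force"],o["wrist_torque"])
a=cv2.resize(W["frame"][170:320,180:380,::-1],(533,400),interpolation=cv2.INTER_CUBIC)
b=cv2.convertScaleAbs(cv2.resize(S["frame"][155:185,230:250,::-1],(267,400),interpolation=cv2.INTER_LANCZOS4),alpha=1.6,beta=5)
cv2.imwrite("pics/p.png",np.hstack([a,b]))
E
```

```text
time_s: 18.92
position: [0.4787, 0.2867, 0.0395]
tool_rot: [[-0.293, 0.0, -0.956], [0.956, 0.001, -0.293], [0.001, -1.0, -0.001]]
ft_force: [-2.7, 3.2, 5.2]
grip_width: 0.0537
[0.47865454 0.28670987 0.03943715] 0.053920129150164385 [-2.46713045  3.41087099  5.28925608] [0.61444032 0.37703155 0.03604145]
```

View pics/p.png

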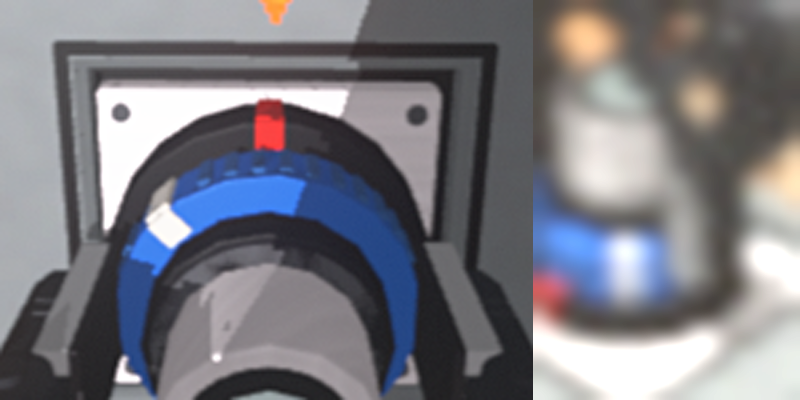

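```bash
python3 -m inch '[[[0.2,0,0,0,0,0,-5],[0.2,0,0,0,0,0,-10],[0.2,0,0,0,0,0,-15],[0.2,0,0,0,0,0,-20],[0.2,0,0,0,0,0,-20],[0.2,0,0,0,0,0,-20]]]' 25;  python3 - <<'E'
from h import *
W=env.get_image("wrist");o=env.observe();print(o["position"],o["grip_width"],o["ft_force"],o["wrist_torque"])
cv2.imwrite("pics/q.png",cv2.resize(W["frame"][150:320,170:390,::-1],None,fx=3.5,fy=3.5,interpolation=cv2.INTER_CUBIC))
E
```

```text
time_s: 19.77
position: [0.4789, 0.2868, 0.0394]
tool_rot: [[0.05, 0.001, -0.999], [0.999, 0.001, 0.05], [0.001, -1.0, -0.001]]
ft_force: [-1.8, 4.4, 5.2]
grip_width: 0.0538
[0.47886849 0.28684705 0.03944394] 0.05370679624310331 [-2.25124173  5.01624773  4.49236778] [ 0.81163993  0.28978166 -0.00606886]
```

View pics/q.png

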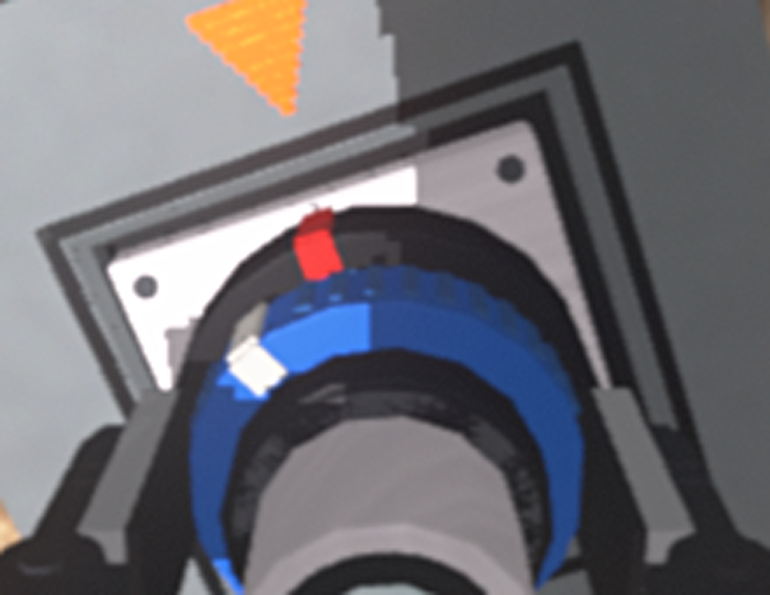

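```bash
python3 -m inch '[[[0.2,0,0,0,0,0,-5],[0.2,0,0,0,0,0,-10],[0.2,0,0,0,0,0,-15],[0.2,0,0,0,0,0,-20],[0.2,0,0,0,0,0,-24],[0.2,0,0,0,0,0,-24],[0.2,0,0,0,0,0,-24]]]' 25;  python3 - <<'E'
from h import *
W=env.get_image("wrist");o=env.observe();print(o["position"],o["grip_width"],o["ft_force"],o["wrist_torque"])
cv2.imwrite("pics/r.png",cv2.resize(W["frame"][150:320,170:390,::-1],None,fx=3.5,fy=3.5,interpolation=cv2.INTER_CUBIC))
E
```

```text
time_s: 20.7
position: [0.479, 0.2871, 0.0395]
tool_rot: [[0.452, 0.001, -0.892], [0.892, 0.002, 0.452], [0.002, -1.0, -0.0]]
ft_force: [-1.7, 6.6, 4.2]
grip_width: 0.0539
[0.47903071 0.28704353 0.03943885] 0.05372682633484879 [-1.83840484  5.78281786  4.63180446] [ 0.92688445  0.20196251 -0.02723121]
```

View pics/r.png

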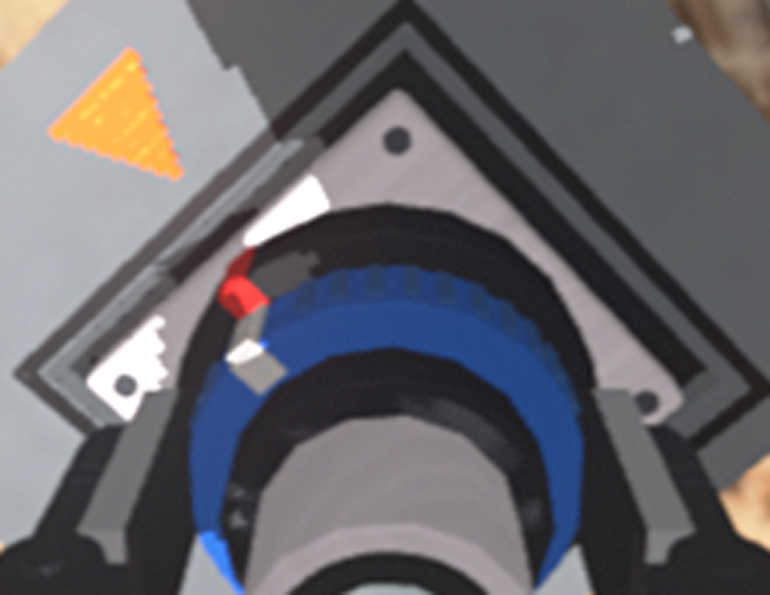

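Run:
```python
from h import *
W=env.get_image("wrist")
g=lambda x,y:(170+(x+.5)/3.5-.5,150+(y+.5)/3.5-.5)
P=lambda q,z:atz(W,*g(*q),z)
l,t,r=P((88,380),.06),P((400,88),.06),P((683,400),.06)
c=(l+r)/2;print(c,np.linalg.norm(t-l),np.linalg.norm(t-r))
a=lambda v:np.degrees(np.arctan2(v[1],v[0]))
print("lens x yaw",a(r-t),a(t-l)-90)
for n,q,z in [("red",(243,297),.074),("white",(259,367),.088)]:
    v=P(q,z)-c;print(n,a(v),np.hypot(*v[:2]))
```

```text
[0.48047894 0.28570704 0.06      ] 0.0696426880003767 0.06940620048882776
lens x yaw 15.131930324087486 16.668806321147514
red -163.62914628600458 0.030215881708316468
white -162.9788450926152 0.024501012270478666
```

```bash
python3 -m inch '[[[0.3,0,0,0,0,0,0],[0.4,0,0,0,0,0,0],[0.6,0,0,0,0,0,0],[0.7,0,0,0,0,0,0],[0.8,0,0,0,0,0,0],[0.8,0,0,2,0,0,0],[0.8,0,0,5,0,0,0],[0.8,0,0,8,0,0,10],[0.8,0,0,10,0,0,20],[0.8,0,0,10,0,0,30],[0.8,0,0,10,0,0,40],[0.8,0,0,10,0,0,44],[0.8,0,0,10,0,0,44],[0.8,0,0,10,0,0,44]]]' 25;  python3 - <<'E'
from h import *
W=env.get_image("wrist");o=env.observe();print(o["position"],o["grip_width"],o["ft_force"])
cv2.imwrite("pics/s.png",cv2.resize(W["frame"][140:280,190:370,::-1],None,fx=4.4,fy=4.2,interpolation=cv2.INTER_CUBIC))
E
```

```text
time_s: 22.55
position: [0.4787, 0.2862, 0.139]
tool_rot: [[-0.292, -0.0, -0.957], [0.957, -0.0, -0.292], [-0.0, -1.0, 0.0]]
ft_force: [0.2, 0.0, 0.2]
grip_width: 0.0767
[0.47864459 0.28626539 0.13901611] 0.07684185243555028 [ 0.14000197 -0.47733656 -0.21957732]
```

View pics/s.png

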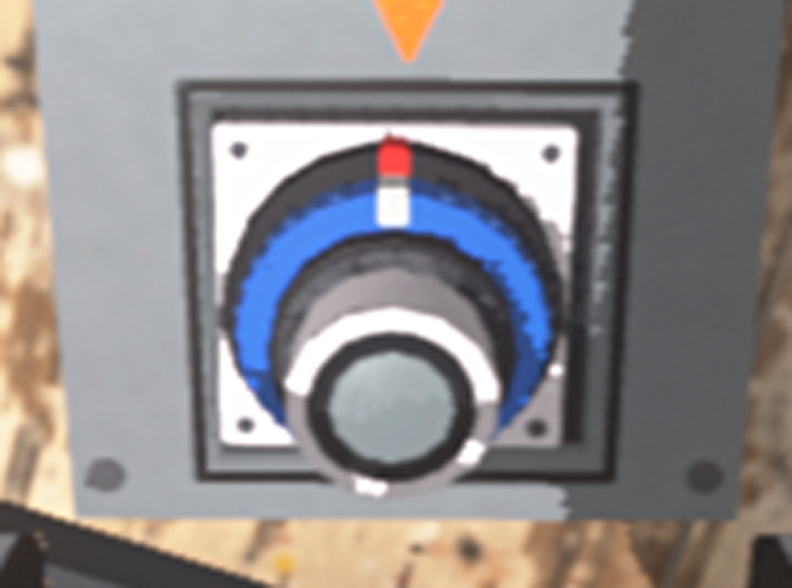

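```bash
python3 -m inch '[[[0.8,0,0,6,0,0,0],[0.8,0,0,10,0,0,0],[0.8,0,0,10,0,0,0],[0.8,0,0,10,0,0,0]]]'
python3 - <<'E'
from h import *
S=env.get_image("scene");cv2.imwrite("pics/t_s.png",S["frame"][:,:,::-1])
a=cv2.imread("pics/a_scene.png").astype(int);b=S["frame"][:,:,::-1].astype(int)
d=np.abs(a-b).sum(2)
for n,(u,v) in dict(wood=(289,225),wedge=(258,238),tape=(363,345),sand=(225,156)).items(): print(n,d[v-12:v+12,u-14:u+14].mean())
E
```

```text
time_s: 23.1
position: [0.4783, 0.2861, 0.2381]
tool_rot: [[-0.292, -0.001, -0.956], [0.956, -0.001, -0.292], [-0.0, -1.0, 0.001]]
ft_force: [-1.0, -0.0, -0.0]
grip_width: 0.0768
wood 3.0238095238095237
wedge 2.8705357142857144
tape 2.9732142857142856
sand 83.20833333333333
```

View pics/t_s.png

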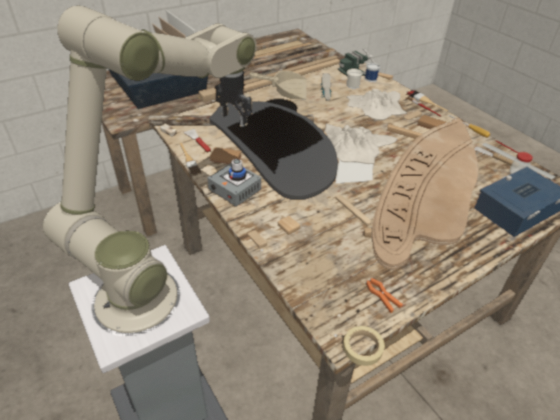

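```bash
python3 -c "
from rig import env
print(env.close_job())"
```

```text
the job is handed in; nothing more can be done
None
```

The lens is seated in the projector's port with its red line on the arrow side, its aperture ring is turned to the mark, and the job is handed in at about 23 s. `close_job` gives no verdict.

**What I did:** I picked the lens up by the nose, carried it over and lowered it into the port until it touched the floor. The measured height at contact was 52 mm, as expected. After letting go, I took the blue ring again and turned it about 44° clockwise.

**Last checks:**
- **Alignment:** in the last wrist picture the red line, white line and nose share one pixel column. The measured difference between the lines just before release was about 0.6°.
- **Seating:** the board lies flat in the port, within about 1–2° of square.
- **Release:** nothing touches the gripper and the wrist force is about zero.
- **Bystanders:** the wood block, wedge and tape roll look unchanged in the scene picture. The pixels at the sanding block did change. I put that down to the arm's shadow, since its outline looks the same, but I did not measure it.

**What disagreed:**
- **Tip position:** in the pictures the fingertips sat about 40 mm behind the reported TCP instead of at it. My first close therefore shut in the air above the nose, touching nothing, and I redid the grasp using heights from the pictures.
- **Opening readings:** the gripper read 30 mm on the 34 mm nose and 54 mm on the 56 mm ring.
- **Fixed rings:** from the pictures I put the fingertips about 27 mm above the lens's underside while they held the blue ring. That clears the black rear ring by roughly 4–5 mm, but I did not check it by touch. While I gripped the blue ring, the wrist showed about 5 N upward, much like the 4.5 N seen when gripping the nose.

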